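# Plate up a burger and turn the dried beakers up for lunch

## Task

Get lunch ready on the kitchen counter. Build one burger in the middle of the round plate: the flat bun base first, then every patty and cheese round from the board in any order, then the domed bun top, dome upwards, all layers lying flat in one neat, centred stack. Also turn every square beaker that is drying mouth-down on the black ribbed mat the right way up and stand it on the cork mat, and leave the other things on the counter where they are.

Things in the scene. Friction and masses are not known exactly. Their poses are not given: they have to be found in the camera images.
- plate: round flat dark grey stoneware plate, 170 mm across, 8 mm thick with a level top (no raised rim), fixed. Origin at the centre of its underside, z up
- board: wooden chopping board, 240 (x) x 335 (y) x 16 mm, fixed; the burger parts lie flat on its top at the start. Origin at the centre of its underside
- drying_mat: black ribbed rubber drying mat, 120 (x) x 260 (y) x 6 mm, fixed; the beakers stand mouth-down on it at the start, side by side along y. Origin at the centre of its underside. It and the cork mat may change places
- cork_mat: plain brown cork mat, 120 (x) x 260 (y) x 6 mm, fixed, empty at the start. Origin at the centre of its underside, z up; wide enough for two beakers side by side along y
- bun_base: bottom half of a small bun, plain flat disc, tan with a cream cut top, 68 mm across and 20 mm thick, origin at the centre of its underside, z up
- bun_top: top half of the bun, 68 mm across with a straight edge 13 mm high and a low brown dome above it, 31 mm high in all; origin at the centre of its flat underside, z up through the dome
- patty1: dark brown patty, a flat firm disc 66 mm across and 16 mm thick, both faces alike. Origin at the centre of its lower face at the start, z up through the disc. It may be absent (two to four fillings are present)
- patty1_mid (a point): centre point of patty1, half way through its thickness
- patty2: dark brown patty, a flat firm disc 66 mm across and 16 mm thick, both faces alike. Origin at the centre of its lower face at the start, z up through the disc. It may be absent (two to four fillings are present)
- patty2_mid (a point): centre point of patty2, half way through its thickness
- cheese1: yellow cheese round, a flat firm disc 66 mm across and 12 mm thick, both faces alike. Origin at the centre of its lower face at the start, z up through the disc. It may be absent (two to four fillings are present)
- cheese1_mid (a point): centre point of cheese1, half way through its thickness
- cheese2: yellow cheese round, a flat firm disc 66 mm across and 12 mm thick, both faces alike. Origin at the centre of its lower face at the start, z up through the disc. It may be absent (two to four fillings are present)
- cheese2_mid (a point): centre point of cheese2, half way through its thickness
- beaker1: square-section grey stoneware beaker, 62 x 62 mm outside, 80 mm tall, straight sides, walls 4 mm, bottom 8 mm thick, about 160 g. Origin at the centre of the outer face of its closed bottom; z runs along its axis from the bottom to the open mouth (so z points down while it stands mouth-down); x and y are normal to its flat sides. It lies stably on a flat side. Both beakers are always present
- beaker2: square-section grey stoneware beaker, 62 x 62 mm outside, 80 mm tall, straight sides, walls 4 mm, bottom 8 mm thick, about 160 g. Origin at the centre of the outer face of its closed bottom; z runs along its axis from the bottom to the open mouth (so z points down while it stands mouth-down); x and y are normal to its flat sides. It lies stably on a flat side. Both beakers are always present
- soap: clear soap pump bottle, 60 mm across, 185 mm tall; not part of the job, leave alone. Origin at the centre of its underside
- pepper_mill: dark wooden pepper mill, 52 mm across, 135 mm tall; not part of the job, leave alone. Origin at the centre of its underside
- oil: green oil bottle, 60 mm across, 180 mm tall; not part of the job, leave alone. Origin at the centre of its underside
- pickles: amber jar, 72 mm across, 95 mm tall; not part of the job, leave alone. Origin at the centre of its underside
- sponge: yellow sponge block, 50 x 85 x 30 mm; not part of the job, leave alone. Origin at the centre of its underside
- sugar_bowl: white bowl, 84 mm across, 50 mm tall; not part of the job, leave alone. Origin at the centre of its underside
Not all that is in view belongs to the job. What is shaped like the bun_base but green or purple is not meant.

How it is judged (in metres and radians):
At the end, for the whole second after the job is handed in: Base flat on the plate within 20 mm of its centre; each filling flat between base and domed top, all within 16 mm of the base axis; top uppermost, dome up; each beaker upright (0.1 rad), mouth up on the cork mat, its centre 10 mm or more inside the edges; all released, at rest (horizontal distance between bun_base and plate below 0.02 m and angle between each of bun_base, beaker1, beaker2's own z axis and vertical below 0.1 rad and z of bun_base in the frame of plate below 0.012 m and horizontal distance between each of bun_top, patty1_mid, patty2_mid, cheese1_mid, cheese2_mid and bun_base below 0.016 m and angle between bun_top's own z axis and vertical below 0.12 rad and z of bun_top in the frame of bun_base above 0.016 m and z of each of patty1_mid, patty2_mid, cheese1_mid, cheese2_mid in the frame of bun_base above 0.02 m and z of each of patty1_mid, patty2_mid, cheese1_mid, cheese2_mid in the frame of bun_top below -0.002 m and angle between the z axis of each of patty1, patty2, cheese1, cheese2 and the z axis of plate, either way round below 0.12 rad and linear speed of each of patty1, patty2, cheese1, cheese2, beaker1, beaker2, bun_base, bun_top below 0.02 m/s and x of beaker1 in the frame of cork_mat between -0.05 and 0.05 m and y of beaker1 in the frame of cork_mat between -0.115 and 0.115 m and z of beaker1 in the frame of cork_mat between 0 and 0.012 m and x of beaker2 in the frame of cork_mat between -0.05 and 0.05 m and y of beaker2 in the frame of cork_mat between -0.115 and 0.115 m and z of beaker2 in the frame of cork_mat between 0 and 0.012 m); the robot touches nothing.
It fails at once if a bystander (soap, mill, oil, jar, sponge or bowl) is shifted by more than 40 mm (distance of any of soap, pepper_mill, oil, pickles, sponge, sugar_bowl from where it was at the start of the episode above 0.04 m).
It fails at once if a bystander is knocked over (angle between any of soap, pepper_mill, oil, pickles, sponge, sugar_bowl's own z axis and vertical above 0.5 rad).
Of patty1, patty2, cheese1, cheese2 only 2 to 4 are there at a start; the rules pass over those that are not, and their reading is None.
At some moment in a run one of beaker1, beaker2 may be knocked a few centimetres aside while the robot is not near it.
Once in a run the grip may slacken for a moment while it holds something.
It also fails if it takes over 210 s, if anything falls off the work surface, if the arm or the gripper's body presses on something with over 40 N, if the wrist force passes 120 N, or if a joint passes its speed limit or range.

## Robot

A 6-joint arm with a two-finger parallel gripper is mounted at the origin on the work surface. World frame = base frame: x ahead of the robot, y to its left, z up, the work surface at z = 0. Lengths are in mm, angles in rad, forces in N, time in s.
With the tool pointing down it reaches from about 250 to 775 mm from the base axis. Payload 4 kg.
Tool frame: the origin (TCP) lies between the finger pads; the fingertips stand 8 mm ahead of it and the grasp point (between the pads) lies 11 mm behind it (ctrl.tip_extent is the distance from the TCP to the fingertips, in mm); z points along the fingers, y is the line along which they close (so a half turn about z gives the same grasp; the last joint's range is limited). The gripper opens to 85 mm and grips with 20 to 120 N. Pads are 22 mm wide; open, the fingers measure 114 mm over their backs; the gripper's body (76 mm by 85 mm) begins 54 mm behind the grasp point. The pads swing forward as they close: fully open they stand 13 mm farther back than shut.
Start: joints at [1.133, 0.087, 1.371, -0, 1.684, -0.103], TCP at [180.73, 519.478, 204.341] pointing down, gripper open.
Joint ranges: [-3.1, 3.1], [-0.76, 2.03], [0.27, 2.55], [-1.08, 4.22], [0.17, 2.65], [-2.57, 2.57]. Speed limits (rad/s): [2.79, 2.79, 3.14, 3.14, 3.14, 3.14].

## Interface

Orientations are given as a rotation vector (axis times angle).
In Python, from bench import ctrl gives the robot as it stands.
- The arm moves only by the tool apply_moves, never from a script. Its argument "targets" is text: rows parted by semicolons, each of 5 numbers parted by spaces: the shift along the tool's x, y, z scaled (see below), then the turn about the tool's z scaled (see below), then the opening, from 0 (shut) to 1 (fully open). A call has exactly 10 rows; each row is the pose to reach, as a shift and turn from the pose commanded when the call began, along the tool's axes at that moment, turning the shorter way round; what a row does not reach only later rows make up. The controller multiplies each number of a shift by 15 cm and each number of a turn by 360 degrees. A row lasts 1/10 s, in which the tool goes at most 50 mm and 8.59 degrees, less where a joint would pass 70% of its speed; a pose out of reach is approached as far as the arm can. A call with a number of a shift or a turn outside -1 to 1 is refused whole. A call with a gripper value outside its range is refused whole. The fingers move at their own pace and stop on an object; "force" is the grip in N (left out, the last holds). Time passes only in rows, so rows that repeat a pose let the fingers close, or fill a call up. It gives the time, the measured TCP pose, the force, the opening and the grip force at its end, in the units of the state.
- ctrl.sense(): the state, without advancing time (a new reading comes with each control period).
- ctrl.capture(name): name is "side" or "top" or "wrist"; returns the picture (420x560x3 uint8, red, green, blue); there is no depth.
- ctrl.camera_model(name): a dict with "vertical_fov" (degrees; the focal length in pixels is half the picture's height over the tangent of half this angle, whatever the lens; pixels are square), "cx", "cy" (the principal point, pixels), "rvec" (rotation vector, rad) and "tvec" (3), from world to camera coordinates, as OpenCV has them. Camera axes: x right, y down, z forward; pixel columns grow to the right and rows downward; lengths in mm; the calibration is good to about 2 mm. A picture is of the moment at which its call begins: read the wrist's pose just before it. camera_model takes no time and is no camera call; for the wrist camera it gives the pose at the moment of the call.
- ctrl.sign_off(): hands the job in; it is judged then, once.
The state is a dict: "clock": time; "joints": joint angles; "dq": joint speeds; "effort": joint torques, N m; "eef_pos": TCP position; "tcp_rot": TCP orientation; "force": force on the tool from outside, world axes, zero at the start; "wrist_torque": the same for the moment, N m; "grip_width": finger opening in mm; "gripper_force": force on a finger pad.
Only numpy, scipy, OpenCV 4.12 (cv2) and the standard library are available. Lean on these libraries where they do the work, as an engineer would, in place of code of your own. Each camera call takes 0.05 s, during which the arm holds its last target. There are 200 camera calls.

## Working session

There is one attempt and no reset: what is moved stays moved. The work goes in short steps, Python scripts to look and compute and a tool call to move; the robot and the scene stay as the last step left them, time stands still between calls to the robot, and variables do not carry over. Pictures are saved under pics/ and viewed, at most 14 in all, crops included, and the job is handed in when it is done.

Besides the shell and the picture viewer there is one more tool, called after "Emit:" in YAML: its name, and indented under it one key for each argument. apply_moves: Moves the arm, as the interface text tells. Shifts and turns lie within -1 to 1; 1 stands for 15 cm of shift or 360 degrees of turn. Its arguments: {"type":"object","properties":{"targets":{"type":"string"},"force":{"type":"number"}},"required":["targets"]}

```bash
ls; mkdir -p pics; python3 - <<'E'
from bench import ctrl
import cv2
print(ctrl.sense())
for n in ["side","top","wrist"]:
    im=ctrl.capture(n); cv2.imwrite(f"pics/{n}0.png",im[:,:,::-1]); print(n,ctrl.camera_model(n))
E
```

```text
pics
{'clock': 0.0, 'joints': array([ 1.13288646e+00,  8.79522894e-02,  1.37226215e+00,  6.91478969e-06,
        1.68361753e+00, -1.03082451e-01]), 'dq': array([-0.00045444,  0.00198862,  0.00029947, -0.00011352,  0.00054784,
       -0.00074343]), 'effort': array([ 2.41032567e-04, -3.51849210e+01, -3.13283408e+01, -2.28494118e-04,
        1.06309756e-02, -8.09706819e-06]), 'eef_pos': array([180.4856522 , 518.94526567, 203.13668198]), 'tcp_rot': array([-0.52339   , -3.097072  ,  0.00338607]), 'force': array([ 0.67267577, -0.10940594,  0.11833481]), 'wrist_torque': array([-0.04771049,  0.04079269,  0.01271706]), 'gripper_force': 0.0, 'grip_width': 85.3624277733761}
side {'vertical_fov': 43.3763182270476, 'cx': 281.50006133817743, 'cy': 205.47187708200556, 'rvec': array([ 2.2014742 , -0.12085747,  0.05885496]), 'tvec': array([-580.13435977,   69.26631182, 1377.98047891])}
top {'vertical_fov': 49.251067172060765, 'cx': 275.2421770605042, 'cy': 213.3153084436424, 'rvec': array([ 2.12991416, -2.16615547,  0.1942183 ]), 'tvec': array([ -51.56039132,  604.3054356 , 1305.32579624])}
wrist {'vertical_fov': 69.75250101886436, 'cx': 274.53771583260794, 'cy': 210.87074316176916, 'rvec': array([-2.37627565, -1.68805815, -0.22257314]), 'tvec': array([-548.13579125,  -35.74418811,  379.9010489 ])}
```

View pics/top0.png

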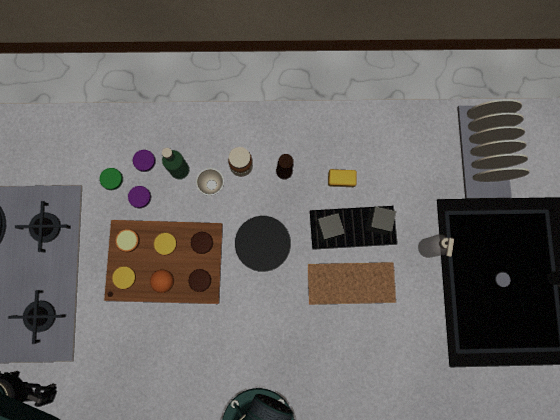

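View pics/side0.png

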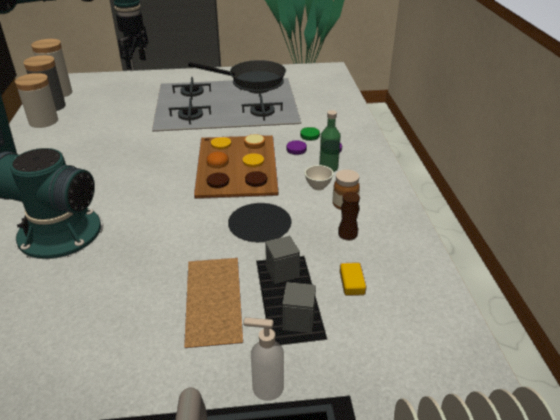

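The top view has, in px: cream base at (126,240), cheese at (165,243) and (123,278), patties at (202,242) and (200,280), orange dome at (161,281), plate at (262,243), beakers at (331,227) and (383,219), and an empty cork mat at (352,283). The side view agrees: two upside-down, slightly yawed beakers, with the soap close to the cork and drying mat ends. Next I'll turn these into world positions.

```bash
cat > h.py <<'E'
from bench import ctrl
import cv2, numpy as np
def cam(n):
    m=ctrl.camera_model(n); f=210/np.tan(np.radians(m["vertical_fov"])/2)
    return np.array([[f,0,m["cx"]],[0,f,m["cy"]],[0,0,1]]),cv2.Rodrigues(m["rvec"])[0],m["tvec"]
def px2w(n,uv,z,c=None):
    K,R,t=c or cam(n); d=R.T@np.linalg.solve(K,[uv[0],uv[1],1]); o=-R.T@t
    return (o+d*(z-o[2])/d[2])[:2]
def w2px(n,p,c=None):
    K,R,t=c or cam(n); q=K@(R@np.asarray(p,float)+t); return q[:2]/q[2]
def blob(im,seed,tol=18):
    m=np.zeros((im.shape[0]+2,im.shape[1]+2),np.uint8)
    b=np.ascontiguousarray(cv2.GaussianBlur(im,(3,3),0))
    cv2.floodFill(b,m,seed,0,(tol,)*3,(tol,)*3,cv2.FLOODFILL_FIXED_RANGE|cv2.FLOODFILL_MASK_ONLY|(255<<8))
    m=cv2.morphologyEx(m[1:-1,1:-1],cv2.MORPH_OPEN,np.ones((3,3),np.uint8))
    c=max(cv2.findContours(m,cv2.RETR_EXTERNAL,cv2.CHAIN_APPROX_NONE)[0],key=cv2.contourArea)
    return c
def say():
    s=ctrl.sense(); R=cv2.Rodrigues(s["tcp_rot"])[0]
    print("t%.1f"%s["clock"],s["eef_pos"].round(1),"x",R[:,0].round(3),"y",R[:,1].round(3),"F",s["force"].round(1),"w%.1f g%.1f"%(s["grip_width"],s["gripper_force"]),"q",s["joints"].round(2))
E
python3 - <<'E'
from h import *
say(); print("tip",ctrl.tip_extent)
im=cv2.imread("pics/top0.png")
for n,s,z,tol in [("base",(126,240),36,40),("cheA",(165,243),28,40),("cheB",(123,278),28,40),("patA",(202,242),32,22),("patB",(200,280),32,22),("dome",(161,281),35,40),("plate",(262,243),8,15),("bk1",(331,227),86,25),("bk2",(383,219),86,25),("cork",(352,283),6,50)]:
    c=blob(im,s,tol); p=c[:,0,:].astype(float)
    w=np.array([px2w("top",q,z) for q in p]).astype(np.float32)
    (cx,cy),sz,a=cv2.minAreaRect(w); e=cv2.minEnclosingCircle(w)
    print(n,"rect",round(cx),round(cy),np.round(sz),round(a,1),"circ",np.round(e[0]),round(e[1]),"area dia",round(2*(cv2.contourArea(w)/np.pi)**.5))
im=cv2.resize(im[140:320,90:410],None,fx=2.5,fy=2.5,interpolation=cv2.INTER_CUBIC); cv2.imwrite("pics/crop0.png",im)
E
```

```text
t0.1 [180.5 519.1 203.4] x [-0.944  0.329  0.   ] y [ 0.329  0.944 -0.002] F [-0.5 -0.6  0.5] w85.4 g0.0 q [ 1.13  0.09  1.37  0.    1.68 -0.1 ]
tip 8.0
base rect 533 377 [56. 53.] 89.1 circ [533. 377.] 29 area dia 55
cheA rect 522 268 [62. 62.] 45.0 circ [522. 267.] 32 area dia 62
cheB rect 424 385 [64. 61.] 89.0 circ [425. 385.] 32 area dia 62
patA rect 524 157 [66. 62.] 0.2 circ [523. 158.] 35 area dia 65
patB rect 413 162 [67. 63.] 89.0 circ [412. 163.] 35 area dia 66
dome rect 413 275 [55. 55.] 89.0 circ [412. 275.] 28 area dia 54
plate rect 521 -23 [160. 163.] 89.1 circ [521. -22.] 82 area dia 161
bk1 rect 559 -220 [60. 60.] 15.1 circ [ 558. -219.] 40 area dia 65
bk2 rect 577 -373 [61. 60.] 75.9 circ [ 578. -371.] 40 area dia 65
cork rect 396 -286 [122. 260.] 0.1 circ [ 395. -286.] 141 area dia 197
```

View pics/crop0.png

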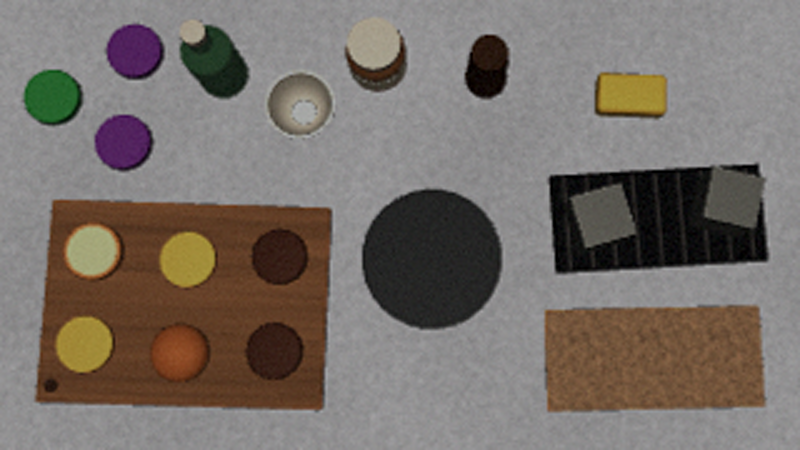

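Emit:
apply_moves:
  targets: "-1 0 0 -0.0533 1;-1 0 0 -0.0533 1;-1 0 0 -0.0533 1;-1 0 0 -0.0533 1;-1 0 0 -0.0533 1;-1 0 0 -0.0533 1;-1 0 0 -0.0533 1;-1 0 0 -0.0533 1;-1 0 0 -0.0533 1;-1 0 0 -0.0533 1"
  force: 40

```text
clock: 1.15
eef_pos: [321.7, 470.5, 204.5]
tcp_rot: [-0.002, 3.141, 0.0]
force: [-0.4, 0.1, -0.3]
grip_width: 85.7
gripper_force: 0.0
```

Emit:
apply_moves:
  targets: "-1 -0.62 0.3 0 1;-1 -0.62 0.3 0 1;-1 -0.62 0.3 0 1;-1 -0.62 0.3 0 1;-1 -0.62 0.3 0 1;-1 -0.62 0.3 0 1;-1 -0.62 0.3 0 1;-1 -0.62 0.3 0 1;-1 -0.62 0.3 0 1;-1 -0.62 0.3 0 1"

```text
clock: 2.15
eef_pos: [471.9, 377.9, 159.8]
tcp_rot: [-0.002, 3.141, 0.001]
force: [-0.6, 0.1, 0.2]
grip_width: 85.5
gripper_force: 0.0
```

```bash
python3 - <<'E'
from h import *
say(); c=cam("wrist"); im=ctrl.capture("wrist")[:,:,::-1].copy()
print("cam",(-c[1].T@c[2]).round(), "axis",c[1][2].round(2))
for n,p in dict(base=(533,377,36),cheA=(522,268,28),cheB=(424,385,28),dome=(413,275,47)).items():
    q=w2px("wrist",p,c); print(n,q.round()); cv2.circle(im,tuple(int(v) for v in q),4,(255,0,255),-1)
cv2.imwrite("pics/w1.png",im)
E
```

```text
t2.1 [471.9 377.9 159.8] x [-1.    -0.001 -0.001] y [-0.001  1.     0.001] F [-0.6  0.1  0.2] w85.5 g0.0 q [ 0.58  0.22  1.31  0.    1.61 -0.99]
cam [407. 377. 331.] axis [ 0.26 -0.   -0.96]
base [275. 253.]
cheA [173. 240.]
cheB [283. 147.]
dome [164. 136.]
```

View pics/w1.png

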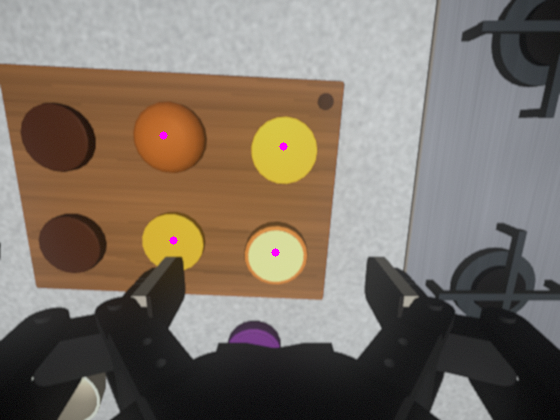

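The wrist view confirms the calibration: predicted markers fall on the base (275,253), cheeses (173,240) and (283,147), and within about 5 px of the dome centre (169,137).

Emit:
apply_moves:
  targets: "-0.407 -0.006 0.3 0 1;-0.407 -0.006 0.5 0 1;-0.407 -0.006 0.7 0 1;-0.407 -0.006 0.852 0 1;-0.407 -0.006 0.852 0 1;-0.407 -0.006 0.852 0 0;-0.407 -0.006 0.852 0 0;-0.407 -0.006 0.852 0 0;-0.407 -0.006 0.852 0 0;-0.407 -0.006 0.852 0 0"
  force: 40

```text
clock: 3.2
eef_pos: [533.9, 376.7, 32.7]
tcp_rot: [-0.0, 3.14, 0.002]
force: [0.8, 1.0, -0.1]
grip_width: 12.2
gripper_force: 0.0
```

Emit:
apply_moves:
  targets: "0 0 0 0 0;0 0 0 0 0;0 0 -0.2 0 0;0 0 -0.4 0 0;0 -0.2 -0.5 0 0;0 -0.4 -0.5 0 0;0 -0.7 -0.5 0 0;0 -1 -0.5 0 0;0 -1 -0.5 0 0;0 -1 -0.5 0 0"

```text
clock: 4.2
eef_pos: [533.6, 225.6, 106.7]
tcp_rot: [0.003, 3.141, 0.001]
force: [0.6, 0.3, 0.9]
grip_width: -0.3
gripper_force: 0.0
```

```bash
python3 - <<'E'
from h import *
im=ctrl.capture("top")[:,:,::-1].copy()
cv2.imwrite("pics/t2.png",cv2.resize(im[140:320,90:290],None,fx=3,fy=3,interpolation=cv2.INTER_CUBIC))
c=blob(im,(126,240),40); w=np.array([px2w("top",q,36) for q in c[:,0,:].astype(float)]).astype(np.float32)
print(cv2.minAreaRect(w)); im=ctrl.capture("wrist")[:,:,::-1]; cv2.imwrite("pics/w2.png",im)
E
```

```text
((340.92181396484375, 251.98028564453125), (674.1075439453125, 239.0188446044922), 14.6511812210083)
```

View pics/t2.png

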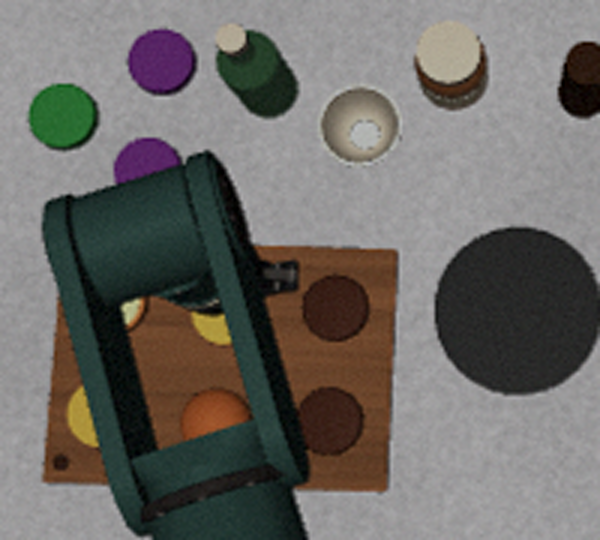

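The elbow hides most of the base, but it is still near its place at (125,305) in the crop. I'll go back to the hover and measure it again from the wrist.

Emit:
apply_moves:
  targets: "0.41 0.5 -0.355 0 1;0.41 1 -0.355 0 1;0.41 1 -0.355 0 1;0.41 1 -0.355 0 1;0.41 1 -0.355 0 1;0.41 1 -0.355 0 1;0.41 1 -0.355 0 1;0.41 1 -0.355 0 1;0.41 1 -0.355 0 1;0.41 1 -0.355 0 1"

```text
clock: 5.3
eef_pos: [472.3, 375.5, 159.6]
tcp_rot: [-0.002, -3.141, 0.0]
force: [0.7, -0.6, -1.4]
grip_width: 85.1
gripper_force: 0.0
```

```bash
cat >> h.py <<'E'
def wl(seed,z,tol=40,im=None):
    "world xy and size of the flat-coloured blob at a seed world point, from the wrist view"
    c=cam("wrist"); im=ctrl.capture("wrist")[:,:,::-1].copy() if im is None else im
    s=w2px("wrist",(*seed,z),c); k=blob(im,tuple(int(round(v)) for v in s),tol)
    w=np.array([px2w("wrist",q,z,c) for q in k[:,0,:].astype(float)]).astype(np.float32)
    (x,y),sz,a=cv2.minAreaRect(w); return np.round([x,y,*sz,a],1)
E
python3 - <<'E'
from h import *
say()
im=ctrl.capture("wrist")[:,:,::-1].copy()
for s,z,t in [((533,377),36,40),((424,385),28,40),((413,277),35,40),((522,268),28,40),((413,162),32,22)]: print(wl(s,z,t,im))
E
```

```text
t5.3 [472.3 375.5 159.6] x [-1.     0.001  0.   ] y [ 0.001  1.    -0.   ] F [ 0.7 -0.6 -1.4] w85.1 g0.0 q [ 0.58  0.22  1.31 -0.    1.61 -0.99]
[537.  377.7  57.3  58.2  89.9]
[427.7 385.6  63.4  63.   89.9]
[414.7 272.8  57.3  58.4  83.1]
[523.  267.2  64.2  59.9  77. ]
[415.2 164.3  64.   63.8  89.9]
```

Emit:
apply_moves:
  targets: "-0.418 0.01 0.3 0 1;-0.418 0.01 0.5 0 1;-0.418 0.01 0.7 0 1;-0.418 0.01 0.85 0 1;-0.418 0.01 0.944 0 1;-0.418 0.01 0.944 0 0.7;-0.418 0.01 0.944 0 0.7;-0.418 0.01 0.944 0 0.7;-0.418 0.01 0.944 0 0.7;-0.418 0.01 0.944 0 0.7"
  force: 40

```text
clock: 6.35
eef_pos: [535.4, 378.3, 19.8]
tcp_rot: [-0.0, 3.139, 0.002]
force: [-0.4, 0.3, 0.2]
grip_width: 59.8
gripper_force: 0.0
```

```bash
python3 - <<'E'
from h import *
say()
a=ctrl.capture("wrist")[:,:,::-1]; b=ctrl.capture("side")[:,:,::-1]
b=cv2.resize(b[100:240,170:380],None,fx=2,fy=2); a=a.copy(); a=cv2.resize(a,(500,375))
o=np.zeros((max(a.shape[0],b.shape[0]),a.shape[1]+b.shape[1]*300//420,3),np.uint8); b=cv2.resize(b,(300,200)); o[:375,:500]=a; o[:200,500:800]=b
cv2.imwrite("pics/w3.png",o)
E
```

```text
t6.3 [535.4 378.3  19.8] x [-1.    -0.    -0.002] y [-0.     1.     0.001] F [-0.4  0.3  0.2] w59.8 g0.0 q [ 0.53  0.41  1.35  0.    1.38 -1.04]
```

View pics/w3.png

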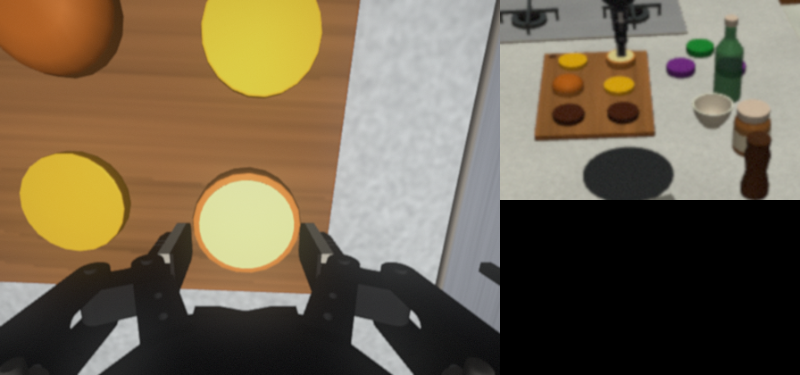

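```bash
python3 - <<'E'
from h import *
c=cam("wrist"); K,R,t=c; o=-R.T@t; print(o.round(),R[2].round(2))
for u,y in [((214,255),378.3+30),((214,255),378.3-30),((337,255),378.3+30),((337,255),378.3-30)]:
    d=R.T@np.linalg.solve(K,[*u,1]); k=(y-o[1])/d[1]; print(u,y,(o+k*d).round(1))
for z in (20,31,40,55): print(z,[w2px("wrist",(535.4,378.3+s,z),c).round() for s in (-30,30)])
im=ctrl.capture("wrist")[:,:,::-1]; cv2.imwrite("pics/w4.png",cv2.resize(im[200:400,130:430],None,fx=2.6,fy=2.6,interpolation=cv2.INTER_CUBIC))
E
```

```text
[470. 377. 190.] [ 0.26 -0.   -0.96]
(214, 255) 408.3 [406.8 408.3 333.8]
(214, 255) 348.3 [527.1 348.3  58.8]
(337, 255) 408.3 [531.3 408.3  49.2]
(337, 255) 348.3 [413.4 348.3 318.6]
20 [array([227., 242.]), array([327., 242.])]
31 [array([224., 249.]), array([330., 249.])]
40 [array([222., 255.]), array([333., 255.])]
55 [array([216., 268.]), array([339., 268.])]
```

View pics/w4.png

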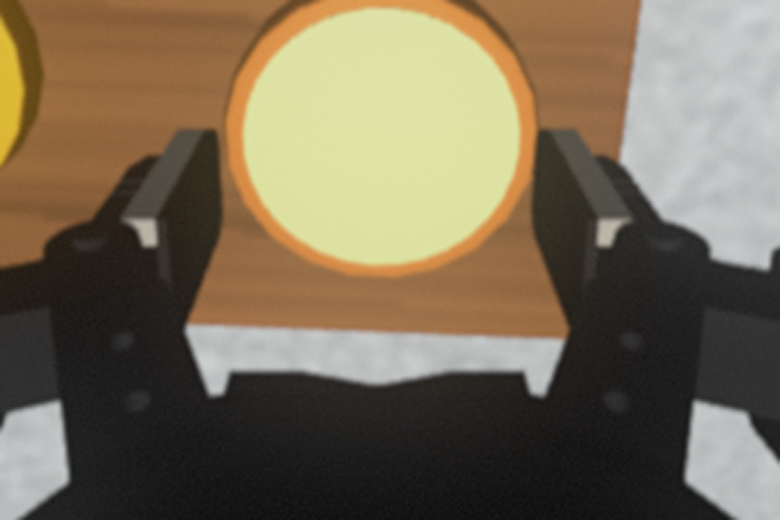

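```bash
python3 - <<'E'
from h import *
c=cam("side"); im=ctrl.capture("side")[:,:,::-1].copy()
q=[w2px("side",(535.4,378.3,z),c) for z in (16,36,20)]; print(np.round(q,1),[w2px("side",(535,378+s,36),c).round(1) for s in (-34,34)],[w2px("side",(535+s,378,36),c).round(1) for s in (-34,34)])
u,v=map(int,q[0]); im=im[v-40:v+20,u-40:u+40]
cv2.imwrite("pics/s4.png",cv2.resize(im,None,fx=8,fy=8,interpolation=cv2.INTER_CUBIC))
print(u-40,v-40)
E
```

```text
[[254.1 143.6]
 [253.9 138.2]
 [254.1 142.5]] [array([254.5, 143.4]), array([253.1, 133.2])] [array([243.3, 138.8]), array([264.3, 137.7])]
214 103
```

View pics/s4.png

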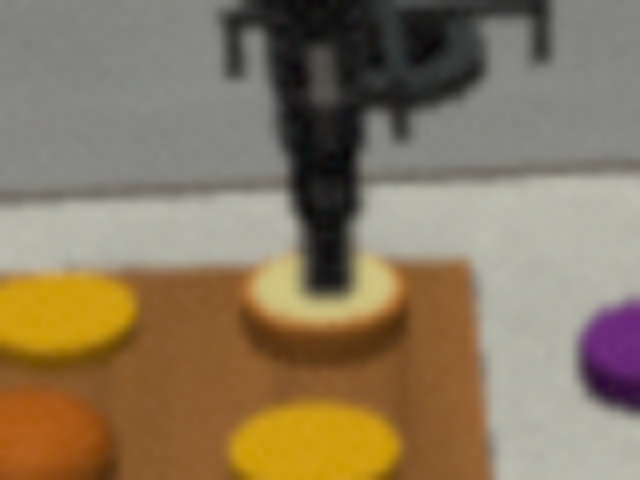

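The side crop shows the near fingertip at about (328,293), which is roughly 12 mm above the bun. So at this opening the tips sit about 30 mm above the reported TCP height. I'll reopen, go down in small steps and watch the force.

Emit:
apply_moves:
  targets: "0 0 0 0 1;0 0 0 0 1;0 0 0 0 1;0 0 0.04 0 1;0 0 0.08 0 1;0 0 0.12 0 1;0 0 0.12 0 1;0 0 0.12 0 1;0 0 0.12 0 1;0 0 0.12 0 1"

```text
clock: 7.55
eef_pos: [534.9, 378.0, 0.6]
tcp_rot: [-0.0, 3.141, 0.001]
force: [0.6, 0.5, 0.1]
grip_width: 85.4
gripper_force: 0.0
```

Emit:
apply_moves:
  targets: "0 0 0 0 0.7;0 0 0 0 0.7;0 0 0 0 0.7;0 0 0 0 0.7;0 0 0 0 0.7;0 0 0 0 0.7;0 0 0 0 0.7;0 0 0 0 0.7;0 0 0 0 0.7;0 0 0 0 0.7"

```text
clock: 8.55
eef_pos: [535.3, 378.2, 1.6]
tcp_rot: [-0.0, 3.14, 0.002]
force: [-1.1, -0.4, 6.0]
grip_width: 64.5
gripper_force: 43.0
```

```bash
python3 - <<'E'
from h import *
say(); c=cam("side"); im=ctrl.capture("side")[:,:,::-1].copy()
print(w2px("side",(535,340,36),c),w2px("side",(535,340,26),c))
im=im[103:163,214:294]
cv2.imwrite("pics/s5.png",cv2.resize(im,None,fx=8,fy=8,interpolation=cv2.INTER_CUBIC))
E
```

```text
t8.6 [535.3 378.2   1.6] x [-1.    -0.    -0.002] y [-0.     1.     0.001] F [-1.1 -0.4  6. ] w64.5 g43.0 q [ 0.53  0.43  1.36 -0.    1.35 -1.04]
[254.62047906 144.06006979] [254.72041466 146.80756226]
```

Emit:
apply_moves:
  targets: "0 0 0 0 1;0 0 0 0 1;0 0 0 0 1;0 0 0.03 0 1;0 0 0.06 0 1;0 0 0.06 0 1;0 0 0.06 0 1;0 0 0.06 0 1;0 0 0.06 0 1;0 0 0.06 0 1"

```text
clock: 9.6
eef_pos: [534.8, 377.9, -8.5]
tcp_rot: [-0.0, 3.141, 0.0]
force: [-0.5, 0.4, -1.0]
grip_width: 85.2
gripper_force: 0.0
```

Emit:
apply_moves:
  targets: "0 0 0 0 0.7;0 0 0 0 0.7;0 0 0 0 0.7;0 0 0 0 0.7;0 0 0 0 0.7;0 0 0 0 0.7;0 0 0 0 0.7;0 0 -0.05 0 0.7;0 0 -0.1 0 0.7;0 0 -0.1 0 0.7"

```text
clock: 10.6
eef_pos: [535.2, 378.1, 7.2]
tcp_rot: [-0.0, 3.14, 0.001]
force: [0.0, -0.2, -0.9]
grip_width: 65.9
gripper_force: 44.5
```

```bash
python3 - <<'E'
from h import *
say(); im=ctrl.capture("side")[:,:,::-1].copy()[93:153,214:294]
cv2.imwrite("pics/s5.png",cv2.resize(im,None,fx=8,fy=8,interpolation=cv2.INTER_CUBIC))
E
```

```text
t10.6 [535.2 378.1   7.2] x [-1.    -0.    -0.001] y [-0.     1.     0.001] F [ 0.  -0.2 -0.9] w65.9 g44.5 q [ 0.53  0.42  1.36  0.    1.36 -1.04]
```

View pics/s5.png

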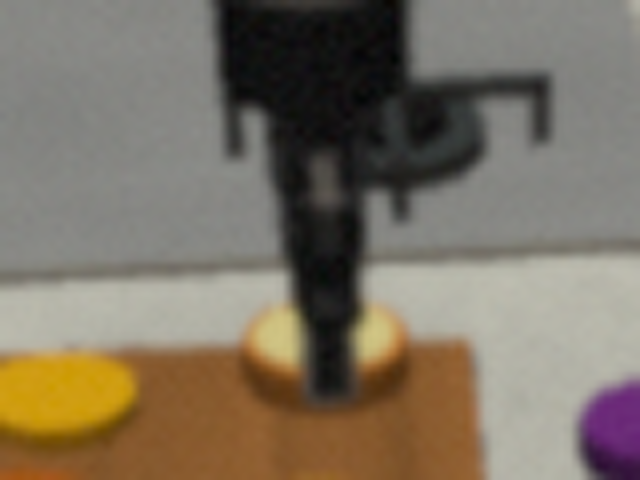

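Good: the bun is held with the tip about 6 mm above its underside. So the fingertip height is about TCP + 30. Now carrying it to the plate.

Emit:
apply_moves:
  targets: "0 0 -0.2 0 0.7;0 0 -0.4 0 0.7;0 -0.2 -0.4 0 0.7;0 -0.4 -0.4 0 0.7;0 -0.6 -0.4 0 0.7;0 -0.8 -0.4 0 0.7;0 -1 -0.4 0 0.7;0 -1 -0.4 0 0.7;0 -1 -0.4 0 0.7;0 -1 -0.4 0 0.7"

```text
clock: 11.65
eef_pos: [534.6, 228.6, 66.0]
tcp_rot: [0.001, -3.141, -0.001]
force: [1.3, 0.2, -0.6]
grip_width: 66.2
gripper_force: 44.9
```

Emit:
apply_moves:
  targets: "0.088 -0.2 0 0 0.7;0.088 -0.4 0 0 0.7;0.088 -0.6 0 0 0.7;0.088 -0.8 0 0 0.7;0.088 -1 0 0 0.7;0.088 -1 0 0 0.7;0.088 -1 0 0 0.7;0.088 -1 0 0 0.7;0.088 -1 0 0 0.7;0.088 -1 0 0 0.7"

```text
clock: 12.65
eef_pos: [521.5, 78.9, 66.1]
tcp_rot: [0.003, -3.142, -0.0]
force: [-0.3, -0.0, 0.5]
grip_width: 65.9
gripper_force: 44.9
```

Emit:
apply_moves:
  targets: "0 -0.2 0 0 0.7;0 -0.4 0 0 0.7;0 -0.667 0 0 0.7;0 -0.667 0 0 0.7;0 -0.667 0 0 0.7;0 -0.667 0 0 0.7;0 -0.667 0 0 0.7;0 -0.667 0 0 0.7;0 -0.667 0 0 0.7;0 -0.667 0 0 0.7"

```text
clock: 13.65
eef_pos: [521.5, -21.8, 66.2]
tcp_rot: [-0.001, 3.142, 0.0]
force: [-0.2, -0.2, 0.9]
grip_width: 66.0
gripper_force: 45.0
```

```bash
python3 - <<'E'
from h import *
say(); print("base top z?",wl((522,-22),110,40))
im=ctrl.capture("side")[:,:,::-1]; c=cam("side"); u,v=map(int,w2px("side",(522,-22,60)))
cv2.imwrite("pics/s6.png",cv2.resize(im[v-90:v+60,u-100:u+100],None,fx=4,fy=4))
E
```

```text
t13.7 [521.5 -21.8  66.2] x [-1.    -0.001 -0.   ] y [-0.001  1.     0.   ] F [-0.2 -0.2  0.9] w66.0 g45.0 q [-0.15  0.09  1.64  0.    1.41 -1.72]
base top z? [ 5.24e+02 -2.31e+01  5.85e+01  5.86e+01  1.00e-01]
```

Emit:
apply_moves:
  targets: "0 0 0.2 0 0.7;0 0 0.35 0 0.7;0 0 0.47 0 0.7;0 0 0.52 0 0.7;0 0 0.54 0 0.7;0 0 0.54 0 0.7;0 0 0.54 0 0.7;0 0 0.54 0 1;0 0 0.54 0 1;0 0 0.54 0 1"

```text
clock: 14.75
eef_pos: [522.0, -22.3, -14.2]
tcp_rot: [-0.0, 3.14, -0.0]
force: [-0.1, -0.1, -0.6]
grip_width: 85.6
gripper_force: 0.0
```

Emit:
apply_moves:
  targets: "0 0 0 0 1;0 0 0 0 1;0 0 -0.2 0 1;0 0 -0.4 0 1;0 0.2 -0.5 0 1;0 0.6 -0.5 0 1;0 1 -0.5 0 1;0 1 -0.5 0 1;0 1 -0.5 0 1;0 1 -0.5 0 1"

```text
clock: 15.75
eef_pos: [521.3, 127.7, 60.0]
tcp_rot: [0.002, -3.141, 0.001]
force: [-0.2, 0.8, -0.9]
grip_width: 85.5
gripper_force: 0.0
```

```bash
python3 - <<'E'
from h import *
say()
im=ctrl.capture("wrist")[:,:,::-1]; cv2.imwrite("pics/w7.png",im)
for s,z,t in [((413,277),33,40),((522,268),28,40),((415,164),32,22),((525,158),32,22)]:
    try: print(wl(s,z,t,im))
    except Exception as e: print(s,e)
im=ctrl.capture("top")[:,:,::-1].copy()
for s,z,t in [((522,-22),28,40),((555,-65),8,15)]:
    q=w2px("top",(*s,z)); k=blob(im,tuple(int(v) for v in q),t); w=np.array([px2w("top",a,z) for a in k[:,0,:].astype(float)]).astype(np.float32)
    print("top",cv2.minAreaRect(w))
E
```

```text
t15.8 [521.3 127.7  60. ] x [-1.    -0.001  0.   ] y [-0.001  1.    -0.001] F [-0.2  0.8 -0.9] w85.5 g0.0 q [ 0.14  0.13  1.61 -0.    1.4  -1.44]
[415.9 272.4  58.6  45.6  13.8]
[525.3 267.4  64.4  63.7   7.6]
[416.4 163.2  64.6  63.1  89.9]
[526.3 157.9  63.8  63.4  90. ]
top ((521.04345703125, -24.252283096313477), (53.51478576660156, 53.613765716552734), 89.07533264160156)
top ((520.6202392578125, -21.177574157714844), (162.8829345703125, 157.09542846679688), 89.11547088623047)
```

Emit:
apply_moves:
  targets: "-0.018 0.202 0.1 0 1;-0.018 0.202 0.25 0 1;-0.018 0.202 0.4 0 1;-0.018 0.202 0.46 0 1;-0.018 0.202 0.46 0 1;-0.018 0.202 0.46 0 0.7;-0.018 0.202 0.46 0 0.7;-0.018 0.202 0.46 0 0.7;-0.018 0.202 0.46 0 0.7;-0.018 0.202 0.46 0 0.7"

```text
clock: 16.85
eef_pos: [526.0, 158.1, -6.7]
tcp_rot: [0.0, 3.137, 0.001]
force: [-0.1, -1.4, 5.5]
grip_width: 63.6
gripper_force: 44.5
```

Emit:
apply_moves:
  targets: "0 0 0 0 0.7;0 0 0 0 0.7;0 0 -0.2 0 0.7;0 0 -0.4 0 0.7;0.018 -0.2 -0.5 0 0.7;0.018 -0.4 -0.5 0 0.7;0.018 -0.7 -0.5 0 0.7;0.018 -1 -0.5 0 0.7;0.018 -1 -0.5 0 0.7;0.018 -1 -0.5 0 0.7"

```text
clock: 17.85
eef_pos: [521.2, 7.4, 66.0]
tcp_rot: [-0.004, -3.141, -0.001]
force: [-0.6, 0.3, -1.3]
grip_width: 63.7
gripper_force: 44.4
```

```bash
python3 - <<'E'
from h import *
say(); print(wl((524,8),107,22))
E
```

```text
t17.9 [521.2   7.4  66. ] x [-1.     0.002  0.   ] y [0.002 1.    0.001] F [-0.6  0.3 -1.3] w63.7 g44.4 q [-0.1   0.09  1.64  0.    1.41 -1.66]
[520.1   6.   61.6  61.6  65.4]
```

Emit:
apply_moves:
  targets: "-0.027 -0.193 0 0 0.7;-0.027 -0.193 0.1 0 0.7;-0.027 -0.193 0.25 0 0.7;-0.027 -0.193 0.35 0 0.7;-0.027 -0.193 0.385 0 0.7;-0.027 -0.193 0.397 0 0.7;-0.027 -0.193 0.397 0 0.7;-0.027 -0.193 0.397 0 1;-0.027 -0.193 0.397 0 1;-0.027 -0.193 0.397 0 1"

```text
clock: 18.9
eef_pos: [526.2, -21.0, 7.5]
tcp_rot: [-0.0, 3.14, -0.0]
force: [-0.4, 0.2, -0.8]
grip_width: 85.3
gripper_force: 0.0
```

Emit:
apply_moves:
  targets: "0 0 0 0 1;0 0 0 0 1;0 0 -0.2 0 1;0 0 -0.4 0 1;0.3 0.2 -0.5 0 1;0.72 0.6 -0.5 0 1;0.72 1 -0.5 0 1;0.72 1 -0.5 0 1;0.72 1 -0.5 0 1;0.72 1 -0.5 0 1"

```text
clock: 19.9
eef_pos: [417.3, 129.7, 81.8]
tcp_rot: [-0.004, 3.141, -0.001]
force: [0.5, -0.2, 0.6]
grip_width: 85.5
gripper_force: 0.0
```

```bash
cat >> h.py <<'E'
def tl(seed,z,tol=40):
    im=ctrl.capture("top")[:,:,::-1].copy(); c=cam("top")
    q=w2px("top",(*seed,z),c); k=blob(im,tuple(int(round(v)) for v in q),tol); w=np.array([px2w("top",a,z,c) for a in k[:,0,:].astype(float)]).astype(np.float32)
    (x,y),sz,a=cv2.minAreaRect(w); return np.round([x,y,*sz,a],1)
E
python3 - <<'E'
from h import *
say(); print("stack top cam",tl((521,-24),44,22)); print("patB",wl((416,163),32,22))
E
```

```text
t19.9 [417.3 129.7  81.8] x [-1.    -0.003 -0.001] y [-0.003  1.    -0.   ] F [ 0.5 -0.2  0.6] w85.5 g0.0 q [ 0.17 -0.11  1.81 -0.    1.44 -1.4 ]
stack top cam [517.2 -22.9 155.6 153.   89.1]
patB [415.  163.9  63.5  64.3  29. ]
```

Emit:
apply_moves:
  targets: "0.027 0.228 0.1 0 1;0.027 0.228 0.3 0 1;0.027 0.228 0.45 0 1;0.027 0.228 0.55 0 1;0.027 0.228 0.6 0 1;0.027 0.228 0.6 0 1;0.027 0.228 0.6 0 0.7;0.027 0.228 0.6 0 0.7;0.027 0.228 0.6 0 0.7;0.027 0.228 0.6 0 0.7"

```text
clock: 21.0
eef_pos: [415.3, 163.4, -6.6]
tcp_rot: [0.0, 3.137, 0.001]
force: [-0.3, -1.0, 6.2]
grip_width: 63.7
gripper_force: 44.5
```

Emit:
apply_moves:
  targets: "0 0 0 0 0.7;0 0 0 0 0.7;0 0 0 0 0.7;0 0 -0.3 0 0.7;-0.1 -0.2 -0.52 0 0.7;-0.3 -0.4 -0.52 0 0.7;-0.5 -0.7 -0.52 0 0.7;-0.72 -1 -0.52 0 0.7;-0.72 -1 -0.52 0 0.7;-0.72 -1 -0.52 0 0.7"

```text
clock: 22.0
eef_pos: [521.9, 12.0, 69.2]
tcp_rot: [-0.005, -3.141, -0.001]
force: [0.3, -0.4, -0.7]
grip_width: 63.9
gripper_force: 44.6
```

```bash
python3 - <<'E'
from h import *
say(); s=ctrl.sense()["eef_pos"]; print(wl(s[:2],s[2]+24+16,22))
im=ctrl.capture("wrist")[:,:,::-1]; cv2.imwrite("pics/w8.png",im)
E
```

```text
t22.0 [521.9  12.   69.2] x [-1.     0.003  0.001] y [0.003 1.    0.   ] F [ 0.3 -0.4 -0.7] w63.9 g44.6 q [-0.09  0.09  1.64  0.    1.41 -1.65]
[521.3  10.7  62.6  61.2  89.8]
```

View pics/w8.png

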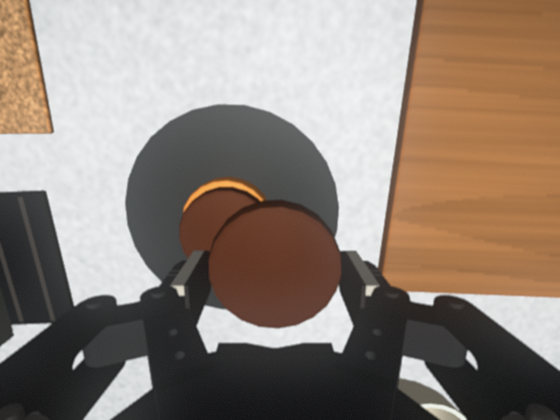

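```bash
python3 - <<'E'
from h import *
c=cam("wrist")
for n,cx,cy,z,r in [("base bottom",524,-23,8,34),("base top",524,-23,28,34),("p bot",524,-23,28,33),("p top",524,-23,44,33)]:
    print(n,w2px("wrist",(cx-r,cy,z),c).round(),w2px("wrist",(cx,cy-r,z),c).round())
im=cv2.imread("pics/w8.png"); u=int(w2px("wrist",(490,-23,28),c)[0])
for v in range(170,212,2): print(v,im[v,u],end=" ")
print("L"); 
for u in range(170,196,2): print(u,im[228,u],end=" ")
E
```

```text
base bottom [228. 175.] [188. 217.]
base top [224. 179.] [180. 225.]
p bot [224. 181.] [182. 225.]
p top [220. 185.] [175. 232.]
170 [79 80 81] 172 [76 78 78] 174 [76 78 78] 176 [67 75 85] 178 [ 43  73 108] 180 [ 56 109 168] 182 [ 87 171 243] 184 [ 93 181 246] 186 [ 68 134 198] 188 [27 39 60] 190 [31 43 71] 192 [ 45  64 104] 194 [ 49  68 110] 196 [ 49  69 110] 198 [ 49  67 110] 200 [ 46  66 109] 202 [ 47  66 109] 204 [ 48  67 109] 206 [ 47  65 109] 208 [ 47  66 108] 210 [ 44  64 106] L
170 [73 73 72] 172 [72 73 71] 174 [72 72 71] 176 [71 72 70] 178 [66 69 72] 180 [41 56 90] 182 [43 58 96] 184 [ 45  60 100] 186 [42 59 98] 188 [43 59 98] 190 [42 57 97] 192 [39 56 97] 194 [42 58 98]
```

The base and first patty sit nearly concentric on the plate (orange rim at v≈182, patty edge at v≈188), about 3 mm apart. Placing the second patty.

Emit:
apply_moves:
  targets: "-0.013 -0.217 0 0 0.7;-0.013 -0.217 0.1 0 0.7;-0.013 -0.217 0.2 0 0.7;-0.013 -0.217 0.27 0 0.7;-0.013 -0.217 0.3 0 0.7;-0.013 -0.217 0.313 0 0.7;-0.013 -0.217 0.313 0 0.7;-0.013 -0.217 0.313 0 1;-0.013 -0.217 0.313 0 1;-0.013 -0.217 0.313 0 1"

```text
clock: 23.1
eef_pos: [524.0, -19.3, 23.4]
tcp_rot: [-0.0, 3.14, -0.0]
force: [0.2, -0.1, -0.1]
grip_width: 86.0
gripper_force: 0.0
```

Emit:
apply_moves:
  targets: "0 0 0 0 1;0 0 0 0 1;0 0 -0.2 0 1;0 0 -0.4 0 1;0 0.2 -0.4 0 1;0 0.6 -0.4 0 1;0 1 -0.4 0 1;0 1 -0.4 0 1;0 1 -0.4 0 1;0 1 -0.4 0 1"

```text
clock: 24.1
eef_pos: [523.3, 130.7, 82.6]
tcp_rot: [0.002, -3.141, 0.001]
force: [0.2, -0.1, -0.4]
grip_width: 85.5
gripper_force: 0.0
```

Emit:
apply_moves:
  targets: "0 0.5 0 0 1;0 0.733 0.1 0 1;0 0.733 0.2 0 1;0 0.733 0.2 0 1;0 0.733 0.2 0 1;0 0.733 0.2 0 1;0 0.733 0.2 0 1;0 0.733 0.2 0 1;0 0.733 0.2 0 1;0 0.733 0.2 0 1"

```text
clock: 25.1
eef_pos: [523.6, 240.5, 53.0]
tcp_rot: [0.0, 3.141, 0.0]
force: [0.1, -0.6, 0.6]
grip_width: 85.4
gripper_force: 0.0
```

```bash
python3 - <<'E'
from h import *
say(); print("cheA",wl((524,268),28,40)); print("cheB",wl((426,385),28,40)); print("dome",wl((414,275),33,40))
E
```

```text
t25.1 [523.6 240.5  53. ] x [-1.  0. -0.] y [0. 1. 0.] F [ 0.1 -0.6  0.6] w85.4 g0.0 q [ 0.33  0.22  1.52  0.    1.4  -1.24]
cheA [525.1 267.5  64.3  64.   45.8]
cheB [428.7 381.7  64.6  55.3  13.9]
dome [415.9 276.   57.9  51.9  89.9]
```

Emit:
apply_moves:
  targets: "0 0.18 0.1 0 1;0 0.18 0.2 0 1;0 0.18 0.3 0 1;0 0.18 0.4 0 1;0 0.18 0.433 0 1;0 0.18 0.433 0 1;0 0.18 0.433 0 0.7;0 0.18 0.433 0 0.7;0 0.18 0.433 0 0.7;0 0.18 0.433 0 0.7"

```text
clock: 26.25
eef_pos: [524.7, 268.1, -10.7]
tcp_rot: [-0.0, 3.139, 0.002]
force: [-0.3, -1.6, 4.4]
grip_width: 63.2
gripper_force: 44.3
```

Emit:
apply_moves:
  targets: "0 0 0 0 0.7;0 0 0 0 0.7;0 0 0 0 0.7;0 0 -0.3 0 0.7;0 -0.2 -0.55 0 0.7;0 -0.4 -0.65 0 0.7;0 -0.7 -0.65 0 0.7;0 -1 -0.65 0 0.7;0 -1 -0.65 0 0.7;0 -1 -0.65 0 0.7"

```text
clock: 27.25
eef_pos: [523.0, 117.0, 84.7]
tcp_rot: [-0.004, -3.14, -0.001]
force: [0.6, -0.1, -0.3]
grip_width: 63.9
gripper_force: 44.3
```

Emit:
apply_moves:
  targets: "0 -0.2 0 0 0.7;0 -0.4 0 0 0.7;0 -0.6 0 0 0.7;0 -0.7 0 0 0.7;0 -0.7 0 0 0.7;0 -0.7 0 0 0.7;0 -0.7 0 0 0.7;0 -0.7 0 0 0.7;0 -0.7 0 0 0.7;0 -0.7 0 0 0.7"

```text
clock: 28.25
eef_pos: [523.4, 13.3, 85.2]
tcp_rot: [-0.001, 3.142, 0.0]
force: [0.4, -0.3, -0.5]
grip_width: 63.7
gripper_force: 44.3
```

```bash
python3 - <<'E'
from h import *
say(); s=ctrl.sense()["eef_pos"]
im=ctrl.capture("wrist")[:,:,::-1].copy()
for dz in (24,28): print(wl(s[:2],s[2]+dz+12,40,im))
cv2.imwrite("pics/w9.png",im)
E
```

```text
t28.2 [523.4  13.3  85.2] x [-1.    -0.001 -0.   ] y [-0.001  1.     0.   ] F [ 0.4 -0.3 -0.5] w63.7 g44.3 q [-0.08  0.08  1.61  0.    1.44 -1.65]
[525.5  11.8  65.   65.4  89.5]
[523.5  11.8  63.1  63.5  89.5]
```

Emit:
apply_moves:
  targets: "-0.01 -0.225 0 0 0.7;-0.01 -0.225 0.1 0 0.7;-0.01 -0.225 0.2 0 0.7;-0.01 -0.225 0.3 0 0.7;-0.01 -0.225 0.325 0 0.7;-0.01 -0.225 0.338 0 0.7;-0.01 -0.225 0.338 0 0.7;-0.01 -0.225 0.338 0 1;-0.01 -0.225 0.338 0 1;-0.01 -0.225 0.338 0 1"

```text
clock: 29.3
eef_pos: [525.5, -21.0, 35.3]
tcp_rot: [-0.0, 3.14, -0.0]
force: [0.3, -0.5, 0.2]
grip_width: 85.2
gripper_force: 0.0
```

Emit:
apply_moves:
  targets: "0 0 0 0 1;0 0 0 0 1;0 0 -0.2 0 1;0 0 -0.35 0 1;0.1 0.2 -0.35 0 1;0.3 0.6 -0.35 0 1;0.33 1 -0.35 0 1;0.33 1 -0.35 0 1;0.33 1 -0.35 0 1;0.33 1 -0.35 0 1"

```text
clock: 30.3
eef_pos: [475.4, 129.1, 87.1]
tcp_rot: [-0.003, 3.141, -0.001]
force: [1.0, 0.6, -0.7]
grip_width: 85.6
gripper_force: 0.0
```

Emit:
apply_moves:
  targets: "0.1 0.3 0 0 1;0.33 0.6 0 0 1;0.33 1 0 0 1;0.33 1 0.2 0 1;0.33 1 0.2 0 1;0.33 1 0.2 0 1;0.33 1 0.2 0 1;0.33 1 0.2 0 1;0.33 1 0.2 0 1;0.33 1 0.2 0 1"

```text
clock: 31.3
eef_pos: [426.5, 278.5, 57.7]
tcp_rot: [0.002, 3.14, 0.001]
force: [-0.1, -0.2, 0.4]
grip_width: 85.4
gripper_force: 0.0
```

```bash
python3 - <<'E'
from h import *
say(); print("cheB",wl((426,385),28,40)); print("dome",wl((414,275),33,40)); print("stack",tl((521,-22),72,40))
E
```

```text
t31.3 [426.5 278.5  57.7] x [-1.     0.001 -0.001] y [0.001 1.    0.001] F [-0.1 -0.2  0.4] w85.4 g0.0 q [ 0.47  0.07  1.68 -0.    1.38 -1.1 ]
cheB [428.2 386.1  64.6  64.   89.9]
dome [416.8 274.2  58.3  58.1  89.9]
stack [524.  -23.1  60.4  60.6  89.1]
```

Emit:
apply_moves:
  targets: "0 0.3 0 0 1;0 0.717 0 0 1;0 0.717 0.15 0 1;0 0.717 0.3 0 1;0 0.717 0.42 0 1;0 0.717 0.465 0 1;0 0.717 0.465 0 1;0 0.717 0.465 0 0.7;0 0.717 0.465 0 0.7;0 0.717 0.465 0 0.7"

```text
clock: 32.45
eef_pos: [427.3, 387.4, -10.5]
tcp_rot: [0.0, 3.138, 0.004]
force: [-0.4, 0.4, 3.8]
grip_width: 63.3
gripper_force: 44.3
```

Emit:
apply_moves:
  targets: "0 0 0 0 0.7;0 0 0 0 0.7;0 0 0 0 0.7;0 0 0 0 0.7;0 0 -0.3 0 0.7;0 0 -0.6 0 0.7;-0.2 -0.3 -0.75 0 0.7;-0.33 -0.6 -0.75 0 0.7;-0.33 -1 -0.75 0 0.7;-0.33 -1 -0.75 0 0.7"

```text
clock: 33.45
eef_pos: [475.7, 232.6, 99.9]
tcp_rot: [-0.006, -3.142, 0.003]
force: [-0.3, 0.1, -1.1]
grip_width: 63.9
gripper_force: 44.3
```

Emit:
apply_moves:
  targets: "-0.1 -0.2 0 0 0.7;-0.2 -0.4 0 0 0.7;-0.33 -0.6 0 0 0.7;-0.33 -0.8 0 0 0.7;-0.33 -1 0 0 0.7;-0.33 -1 0 0 0.7;-0.33 -1 0 0 0.7;-0.33 -1 0 0 0.7;-0.33 -1 0 0 0.7;-0.33 -1 0 0 0.7"

```text
clock: 34.45
eef_pos: [524.8, 87.5, 99.7]
tcp_rot: [-0.003, 3.142, 0.0]
force: [-0.5, -0.2, -0.8]
grip_width: 63.9
gripper_force: 44.3
```

Emit:
apply_moves:
  targets: "0 -0.2 0 0 0.7;0 -0.4 0 0 0.7;0 -0.5 0 0 0.7;0 -0.5 0 0 0.7;0 -0.5 0 0 0.7;0 -0.5 0 0 0.7;0 -0.5 0 0 0.7;0 -0.5 0 0 0.7;0 -0.5 0 0 0.7;0 -0.5 0 0 0.7"

```text
clock: 35.45
eef_pos: [525.0, 11.8, 99.8]
tcp_rot: [-0.001, 3.142, 0.0]
force: [-0.5, -0.1, -0.5]
grip_width: 63.4
gripper_force: 44.4
```

```bash
python3 - <<'E'
from h import *
say(); s=ctrl.sense()["eef_pos"]
im=ctrl.capture("wrist")[:,:,::-1].copy()
for dz in (24,28): print(wl(s[:2],s[2]+dz+12,40,im))
E
```

```text
t35.5 [525.   11.8  99.8] x [-1. -0. -0.] y [-0.  1.  0.] F [-0.5 -0.1 -0.5] w63.4 g44.4 q [-0.09  0.08  1.59  0.    1.47 -1.66]
[518.7   6.5  84.2  65.8  25.1]
[516.9   6.6  81.7  63.8  25.1]
```

Emit:
apply_moves:
  targets: "0.013 -0.222 0 0 0.7;0.013 -0.222 0.1 0 0.7;0.013 -0.222 0.2 0 0.7;0.013 -0.222 0.3 0 0.7;0.013 -0.222 0.34 0 0.7;0.013 -0.222 0.355 0 0.7;0.013 -0.222 0.355 0 0.7;0.013 -0.222 0.355 0 1;0.013 -0.222 0.355 0 1;0.013 -0.222 0.355 0 1"

```text
clock: 36.5
eef_pos: [523.5, -21.8, 47.3]
tcp_rot: [-0.0, 3.14, -0.0]
force: [0.0, -0.6, 0.1]
grip_width: 85.3
gripper_force: 0.0
```

Emit:
apply_moves:
  targets: "0 0 0 0 1;0 0 0 0 1;0 0 -0.2 0 1;0 0 -0.35 0 1;0.1 0.2 -0.35 0 1;0.3 0.6 -0.35 0 1;0.36 1 -0.35 0 1;0.36 1 -0.35 0 1;0.36 1 -0.35 0 1;0.36 1 -0.35 0 1"

```text
clock: 37.5
eef_pos: [469.0, 128.3, 99.1]
tcp_rot: [-0.003, 3.141, -0.001]
force: [0.8, 0.7, 0.3]
grip_width: 85.2
gripper_force: 0.0
```

Emit:
apply_moves:
  targets: "0.1 0.3 0 0 1;0.36 0.6 0 0 1;0.36 0.97 0 0 1;0.36 0.97 0.2 0 1;0.36 0.97 0.2 0 1;0.36 0.97 0.2 0 1;0.36 0.97 0.2 0 1;0.36 0.97 0.2 0 1;0.36 0.97 0.2 0 1;0.36 0.97 0.2 0 1"

```text
clock: 38.5
eef_pos: [415.6, 273.3, 69.7]
tcp_rot: [0.002, 3.14, 0.001]
force: [0.3, 0.4, -0.5]
grip_width: 85.1
gripper_force: 0.0
```

```bash
python3 - <<'E'
from h import *
say(); print("dome",wl((416,275),33,40)); print("stack",tl((521,-22),84,40))
c=cam("side"); im=ctrl.capture("side")[:,:,::-1]; u,v=map(int,w2px("side",(521,-22,45),c))
cv2.imwrite("pics/s9.png",cv2.resize(im[v-45:v+45,u-60:u+60],None,fx=5,fy=5,interpolation=cv2.INTER_CUBIC))
E
```

```text
t38.5 [415.6 273.3  69.7] x [-1.     0.001 -0.001] y [0.001 1.    0.001] F [ 0.3  0.4 -0.5] w85.1 g0.0 q [ 0.47  0.04  1.7  -0.    1.41 -1.1 ]
dome [416.8 274.4  58.2  58.3  89.9]
stack [522.8 -23.2  59.9  60.1  89. ]
```

View pics/s9.png

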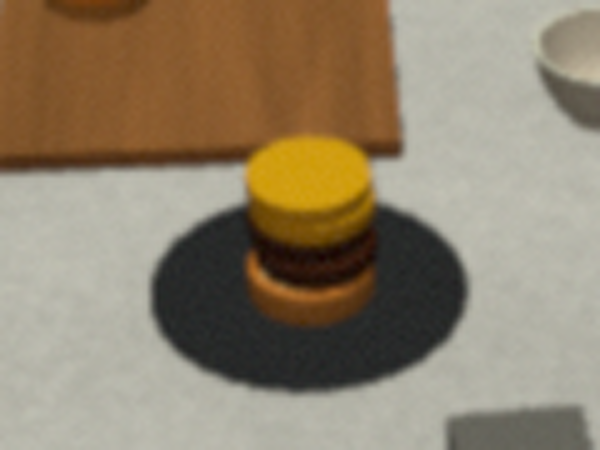

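The stack stands neat and flat (cream rim at about (255,270), top cheese at (308,175)). Now the domed top.

Emit:
apply_moves:
  targets: "0 0 0.15 0 1;0 0 0.3 0 1;0 0 0.42 0 1;0 0 0.5 0 1;0 0 0.538 0 1;0 0 0.538 0 1;0 0 0.538 0 0.7;0 0 0.538 0 0.7;0 0 0.538 0 0.7;0 0 0.538 0 0.7"

```text
clock: 39.65
eef_pos: [416.4, 274.5, -9.9]
tcp_rot: [-0.0, 3.138, 0.003]
force: [-0.4, 0.5, 6.3]
grip_width: 65.7
gripper_force: 44.9
```

Emit:
apply_moves:
  targets: "0 0 0 0 0.7;0 0 0 0 0.7;0 0 0 0 0.7;0 0 -0.3 0 0.7;0 0 -0.6 0 0.7;0 0 -0.9 0 0.7;-0.2 -0.3 -0.9 0 0.7;-0.36 -0.6 -0.9 0 0.7;-0.36 -0.97 -0.9 0 0.7;-0.36 -0.97 -0.9 0 0.7"

```text
clock: 40.65
eef_pos: [469.2, 123.9, 123.0]
tcp_rot: [-0.008, -3.141, 0.004]
force: [0.7, 0.0, -1.5]
grip_width: 65.9
gripper_force: 44.9
```

Emit:
apply_moves:
  targets: "-0.1 -0.2 0 0 0.7;-0.2 -0.4 0 0 0.7;-0.36 -0.6 0 0 0.7;-0.36 -0.7 0 0 0.7;-0.36 -0.7 0 0 0.7;-0.36 -0.7 0 0 0.7;-0.36 -0.7 0 0 0.7;-0.36 -0.7 0 0 0.7;-0.36 -0.7 0 0 0.7;-0.36 -0.7 0 0 0.7"

```text
clock: 41.65
eef_pos: [522.9, 23.8, 123.4]
tcp_rot: [-0.002, 3.141, 0.0]
force: [0.5, -0.7, 0.0]
grip_width: 65.4
gripper_force: 45.0
```

```bash
python3 - <<'E'
from h import *
say(); s=ctrl.sense()["eef_pos"]
im=ctrl.capture("wrist")[:,:,::-1].copy()
print(wl(s[:2],s[2]+27+17,40,im))
E
```

```text
t41.6 [522.9  23.8 123.4] x [-1.    -0.001 -0.   ] y [-0.001  1.     0.   ] F [ 0.5 -0.7  0. ] w65.4 g45.0 q [-0.06  0.06  1.56  0.    1.52 -1.63]
[525.2  22.3  60.   59.7   0. ]
```

Emit:
apply_moves:
  targets: "0 -0.302 0 0 0.7;0 -0.302 0.1 0 0.7;0 -0.302 0.2 0 0.7;0 -0.302 0.3 0 0.7;0 -0.302 0.4 0 0.7;0 -0.302 0.429 0 0.7;0 -0.302 0.429 0 0.7;0 -0.302 0.429 0 1;0 -0.302 0.429 0 1;0 -0.302 0.429 0 1"

```text
clock: 42.7
eef_pos: [523.2, -22.0, 59.2]
tcp_rot: [-0.0, 3.141, 0.0]
force: [0.6, -0.8, -0.9]
grip_width: 85.6
gripper_force: 0.0
```

Emit:
apply_moves:
  targets: "0 0 0 0 1;0 0 0 0 1;0 0 -0.2 0 1;0 0 -0.5 0 1;0 -0.2 -0.6 0 1;0.3 -0.5 -0.6 0 1;0.5 -0.8 -0.6 0 1;0.5 -0.8 -0.6 0 1;0.5 -0.8 -0.6 0 1;0.5 -0.8 -0.6 0 1"

```text
clock: 43.7
eef_pos: [448.2, -142.0, 149.1]
tcp_rot: [0.001, 3.141, 0.001]
force: [-0.3, 1.6, -0.2]
grip_width: 85.5
gripper_force: 0.0
```

```bash
python3 - <<'E'
from h import *
say(); print("dome",tl((522,-22),103,40)); print("b1",tl((559,-220),86,25)); print("b2",tl((577,-373),86,25)); print("cork",tl((396,-286),6,50))
cv2.imwrite("pics/a1.png",ctrl.capture("top")[:,:,::-1]); cv2.imwrite("pics/a2.png",ctrl.capture("wrist")[:,:,::-1])
E
```

```text
t43.7 [ 448.2 -142.   149.1] x [-1.     0.001 -0.001] y [0.001 1.    0.001] F [-0.3  1.6 -0.2] w85.5 g0.0 q [-0.43 -0.07  1.64  0.    1.57 -2.  ]
dome [519.4 -23.3  53.4  50.7  89.1]
b1 [ 548.9 -281.5  243.9  121.3   89.1]
b2 [ 577.4 -372.9   61.4   60.1   75.9]
cork [ 397.  -333.6  165.5  121.3   89. ]
```

```bash
python3 - <<'E'
from h import *
im=cv2.imread("pics/a2.png"); 
for s in ((559,-220),(577,-373)):
    print(w2px("wrist",(*s,86)).round())
    for t in (12,20):
        try: print(wl(s,86,t,im))
        except Exception as e: print("x")
t0=cv2.imread("pics/top0.png"); print("soap",px2w("top",(425,246),0),px2w("top",(447,245),180),px2w("side",(268,388),0))
k=blob(t0,(331,227),14); w=np.array([px2w("top",a,86) for a in k[:,0,:].astype(float)]).astype(np.float32); print(cv2.minAreaRect(w))
a=cv2.imread("pics/a1.png"); o=np.zeros((420,800,3),np.uint8); o[:,:520]=im[:,:520]; o[:240,520:800]=cv2.resize(a[150:310,250:437],(280,240)); cv2.imwrite("pics/a3.png",o)
E
```

```text
[189. 331.]
[ 512.  -331.    64.9   97.9    1.5]
[ 534.1 -275.1  113.5  224.3    2.3]
[ 24. 347.]
[ 5.741e+02 -2.006e+02  1.735e+02  4.289e+02  1.000e-01]
[ 5.726e+02 -1.382e+02  1.762e+02  5.537e+02  1.000e-01]
soap [ 503.29878947 -517.57506834] [ 490.11500905 -513.40253739] [ 500.42519374 -525.74847264]
((559.5296020507812, -219.3241424560547), (58.0450553894043, 57.81964111328125), 15.700214385986328)
```

View pics/a3.png

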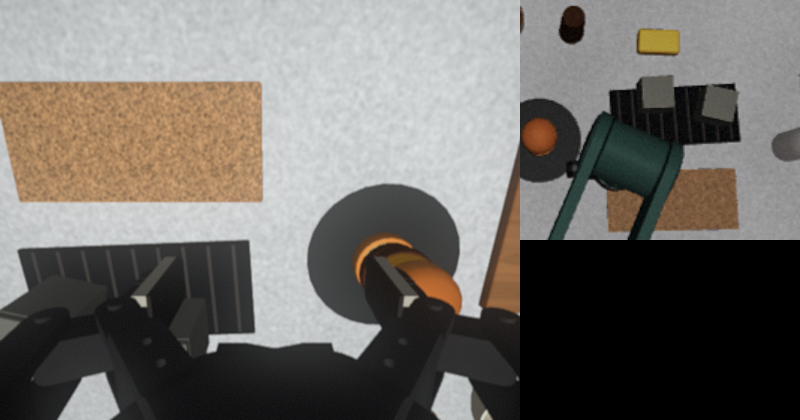

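The inset shows beaker1 already knocked: it is now near top px (341,212) and looks nearly square-on. I'll measure it again.

```bash
python3 - <<'E'
from h import *
a=cv2.imread("pics/a1.png"); c=cam("top")
for s in ((341,209),(385,219)):
  for t in (10,14,18):
    k=blob(a,s,t); w=np.array([px2w("top",q,86,c) for q in k[:,0,:].astype(float)]).astype(np.float32); r=cv2.minAreaRect(w); print(s,t,np.round(r[0],1),np.round(r[1],1),round(r[2],1))
E
```

```text
(341, 209) 10 [ 602.8 -252.5] [56.1 55.6] 89.1
(341, 209) 14 [ 601.6 -252.6] [57.9 57.6] 1.0
(341, 209) 18 [ 601.3 -253.2] [57.8 58.5] 89.2
(385, 219) 10 [ 577.9 -371.4] [57.4 57.8] 74.8
(385, 219) 14 [ 578.  -371.6] [58.  58.7] 76.5
(385, 219) 18 [ 577.4 -372.6] [60.8 59. ] 75.9
```

Emit:
apply_moves:
  targets: "-0.3 -0.2 0 0.02 1;-0.6 -0.4 0 0.05 1;-0.8 -0.6 0 0.07 1;-1 -0.74 0 0.1 1;-1 -0.74 0 0.125 1;-1 -0.74 0 0.125 1;-1 -0.74 0 0.125 1;-1 -0.74 0 0.125 1;-1 -0.74 0 0.125 1;-1 -0.74 0 0.125 1"

```text
clock: 45.0
eef_pos: [598.0, -252.8, 149.3]
tcp_rot: [1.201, 2.903, 0.0]
force: [-0.8, 0.3, -0.2]
grip_width: 85.3
gripper_force: 0.0
```

Emit:
apply_moves:
  targets: "0 0 0 0.125 1;0 0 0 0.125 1;0 0 0 0.125 1;0 0 0 0.125 1;0 0 0 0.125 1;0 0 0 0.125 1;0 0 0 0.125 1;0 0 0 0.125 1;0 0 0 0.125 1;0 0 0 0.125 1"

```text
clock: 46.0
eef_pos: [598.0, -253.1, 149.0]
tcp_rot: [2.221, 2.222, 0.0]
force: [0.8, -0.6, -0.0]
grip_width: 85.5
gripper_force: 0.0
```

```bash
python3 - <<'E'
from h import *
say(); c=cam("wrist"); im=ctrl.capture("wrist")[:,:,::-1].copy(); print("cam",(-c[1].T@c[2]).round())
cv2.imwrite("pics/b1.png",im); print(w2px("wrist",(602,-253,86),c).round(),w2px("wrist",(578,-372,86),c).round())
for s,t in (((602,-253),14),((602,-253),20),((590,-360),20)):
    try: print(wl(s,86,t,im))
    except Exception as e: print("x")
E
```

```text
t46.0 [ 598.  -253.1  149. ] x [-0.001  1.     0.   ] y [1.    0.001 0.   ] F [ 0.8 -0.6 -0. ] w85.5 g0.0 q [-0.49  0.32  1.2   0.    1.62 -0.49]
cam [ 599. -188.  320.]
[278. 212.] [251. 338.]
[ 604.5 -253.3   60.4   60.1    1.3]
[ 604.4 -253.3   60.6   60.5    1.2]
[ 582.5 -362.7   39.9   60.9   75.9]
```

Emit:
apply_moves:
  targets: "0 0.04 0.15 0 1;0 0.04 0.35 0 1;0 0.04 0.5 0 1;0 0.04 0.7 0 1;0 0.04 0.8 0 1;0 0.04 0.893 0 1;0 0.04 0.893 0 1;0 0.04 0.893 0 0.6;0 0.04 0.893 0 0.6;0 0.04 0.893 0 0.6"
  force: 50

```text
clock: 47.05
eef_pos: [605.2, -253.8, 17.2]
tcp_rot: [2.219, 2.219, 0.002]
force: [-0.1, -0.5, 2.6]
grip_width: 61.7
gripper_force: 54.5
```

Emit:
apply_moves:
  targets: "0 0 0 0 0.6;0 0 0 0 0.6;0 0 0 0 0.6;0 0 0 0 0.6;0 0 -0.3 0 0.6;0 -0.2 -0.35 0 0.6;0 -0.4 -0.35 0 0.6;0 -0.6 -0.35 0 0.6;0 -0.8 -0.35 0 0.6;0 -0.8 -0.35 0 0.6"

```text
clock: 48.05
eef_pos: [479.9, -252.1, 66.0]
tcp_rot: [-2.22, -2.216, 0.003]
force: [0.9, 0.3, -1.8]
grip_width: 61.6
gripper_force: 55.2
```

Emit:
apply_moves:
  targets: "0.2 -0.2 0 0 0.6;0.4 -0.4 0 0 0.6;0.4 -0.56 0 0 0.6;0.4 -0.56 0 0 0.6;0.4 -0.56 0 0 0.6;0.4 -0.56 0 0 0.6;0.4 -0.56 0 0 0.6;0.4 -0.56 0 0 0.6;0.4 -0.56 0 0 0.6;0.4 -0.56 0 0 0.6"

```text
clock: 49.05
eef_pos: [400.2, -193.1, 67.4]
tcp_rot: [-2.221, -2.221, -0.0]
force: [-0.4, -0.0, -1.2]
grip_width: 61.4
gripper_force: 55.5
```

```bash
python3 - <<'E'
from h import *
say(); print(wl((398,-193),139,16))
E
```

```text
t49.0 [ 400.2 -193.1   67.4] x [-0.  1.  0.] y [ 1.  0. -0.] F [-0.4 -0.  -1.2] w61.4 g55.5 q [-0.58 -0.08  1.81  0.    1.41 -0.58]
[ 4.008e+02 -1.865e+02  6.000e+01  5.060e+01  2.000e-01]
```

Emit:
apply_moves:
  targets: "0 0 0.1 0 0.6;0 0 0.2 0 0.6;0 0 0.28 0 0.6;0 0 0.315 0 0.6;0 0 0.329 0 0.6;0 0 0.329 0 0.6;0 0 0.329 0 0.6;0 0 0.329 0 1;0 0 0.329 0 1;0 0 0.329 0 1"

```text
clock: 50.1
eef_pos: [400.5, -193.4, 18.8]
tcp_rot: [2.22, 2.221, 0.001]
force: [0.2, -0.3, 0.3]
grip_width: 85.6
gripper_force: 0.0
```

Emit:
apply_moves:
  targets: "0 0 0 0 1;0 0 0 0 1;0 0 -0.2 0 1;0 0 -0.5 0 1;0 0 -0.5 0 1;0.2 0 -0.5 0 0.5;0.373 0 -0.5 0 0;0.373 0 -0.5 0 0;0.373 0 -0.5 0 0;0.373 0 -0.5 0 0"

```text
clock: 51.1
eef_pos: [400.0, -137.7, 93.0]
tcp_rot: [2.222, 2.221, -0.001]
force: [-0.2, -0.3, -0.5]
grip_width: 12.2
gripper_force: 0.0
```

Emit:
apply_moves:
  targets: "0 0 0 0 0;0 0 0 0 0;0 0 0.1 0 0;0 0 0.2 0 0;0 0 0.287 0 0;0 0 0.287 0 0;0 0 0.287 0 0;-0.03 0 0.287 0 0;-0.06 0 0.287 0 0;-0.09 0 0.287 0 0"

```text
clock: 52.1
eef_pos: [400.6, -151.1, 50.8]
tcp_rot: [2.221, 2.221, 0.001]
force: [0.5, 2.8, 1.6]
grip_width: -0.0
gripper_force: 0.8
```

```bash
python3 - <<'E'
from h import *
say(); im=ctrl.capture("wrist")[:,:,::-1].copy()
cv2.imwrite("pics/b2.png",im); print(wl((400,-193),86,16,im),"b2",tl((578,-372),86,16))
E
```

```text
t52.1 [ 400.6 -151.1   50.8] x [-0.  1. -0.] y [1.    0.    0.001] F [0.5 2.8 1.6] w-0.0 g0.8 q [-0.49 -0.1   1.87  0.    1.37 -0.49]
[ 401.8 -192.6   11.1    4.3   89.8] b2 [ 578.  -371.8   58.6   58.7   76.4]
```

Emit:
apply_moves:
  targets: "-0.03 0 0 0 0;-0.06 0 0 0 0;-0.09 0 0 0 0;-0.12 0 0 0 0;-0.15 0 0 0 0;-0.18 0 0 0 0;-0.21 0 0 0 0;-0.24 0 0 0 0;-0.27 0 0 0 0;-0.3 0 0 0 0"

```text
clock: 53.2
eef_pos: [399.6, -196.1, 49.5]
tcp_rot: [-2.221, -2.221, 0.001]
force: [-0.7, 0.8, 0.3]
grip_width: 0.1
gripper_force: 0.0
```

```bash
python3 - <<'E'
from h import *
say(); im=ctrl.capture("side")[:,:,::-1].copy(); cv2.imwrite("pics/b3.png",im[230:360,160:340])
c=cam("side"); print(w2px("side",(400,-193,86),c),w2px("side",(400,-261,40),c))
a=ctrl.capture("wrist")[:,:,::-1]; o=np.zeros((420,760,3),np.uint8); o[:,:500]=a[:,30:530]; o[:188,500:760]=cv2.resize(im[230:360,160:340],(260,188)); cv2.imwrite("pics/b4.png",o)
E
```

```text
t53.2 [ 399.6 -196.1   49.5] x [0. 1. 0.] y [ 1.    -0.    -0.001] F [-0.7  0.8  0.3] w0.1 g0.0 q [-0.58 -0.06  1.83 -0.    1.37 -0.58]
[210.77036199 243.62509713] [212.47608108 279.00370464]
```

View pics/b4.png

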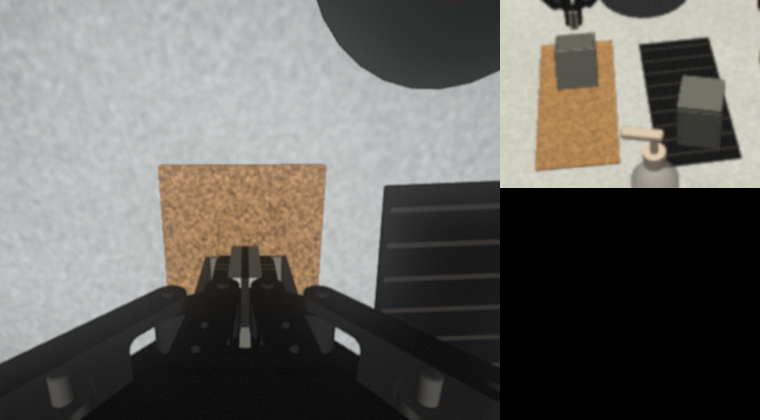

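The side inset shows beaker1 on the cork at about (576,62), but I can't tell if it is lying or just slid. I'll settle that by fitting box silhouettes.

```bash
cat >> h.py <<'E'
def fit(seed,x0,y0,dims=None,im=None,z0=6,show=True):
    "fit a standing (62x62x80) / lying (62x80x62, along y) / lying x (80x62x62) box to the grey blob in the side view"
    from scipy.optimize import minimize
    im=ctrl.capture("side")[:,:,::-1].copy() if im is None else im; c=cam("side")
    hsv=cv2.cvtColor(im,cv2.COLOR_BGR2HSV); m=((hsv[...,1]<60)&(hsv[...,2]<135)).astype(np.uint8)
    m=cv2.morphologyEx(m,cv2.MORPH_OPEN,np.ones((3,3),np.uint8)); n,l,st,ce=cv2.connectedComponentsWithStats(m)
    u,v=[int(round(a)) for a in w2px("side",seed,c)]; k=l[v,u]; m=(l==k).astype(np.uint8); print("comp",k,st[k])
    M=cv2.resize(m*255,None,fx=4,fy=4); res={}
    for name,d in dict(stand=(62,62,80),lieY=(62,80,62),lieX=(80,62,62)).items():
        def cost(p):
            co,s=np.cos(p[2]),np.sin(p[2]); pts=[]
            for a in(-.5,.5):
                for b in(-.5,.5):
                    for e in(0,1):
                        X=a*d[0];Y=b*d[1]; pts.append(w2px("side",(p[0]+co*X-s*Y,p[1]+s*X+co*Y,z0+e*d[2]),c))
            h=cv2.convexHull(((np.array(pts)+.5)*4).round().astype(np.int32)); q=np.zeros_like(M); cv2.fillConvexPoly(q,h,255)
            i=((q>127)&(M>127)).sum(); return 1-i/max(1,((q>127)|(M>127)).sum())
        best=min((minimize(cost,(x0,y0+dy,0),method="Nelder-Mead",options=dict(initial_simplex=[(x0,y0+dy,0),(x0+15,y0+dy,0),(x0,y0+dy+15,0),(x0,y0+dy,.2)])) for dy in(-25,0,25)),key=lambda r:r.fun)
        res[name]=best; print(name,best.x.round(2),"IoU %.3f"%(1-best.fun))
    return res
E
python3 - <<'E'
from h import *
im=ctrl.capture("side")[:,:,::-1].copy(); fit((400,-245,50),400,-250,im=im); fit((578,-372,70),578,-372,im=im)
E
```

```text
comp 24 [ 199  258   29   45 1175]
stand [ 4.0143e+02 -2.6791e+02  5.0000e-02] IoU 0.883
lieY [ 4.0095e+02 -2.5837e+02  5.0000e-02] IoU 0.906
lieX [ 4.0439e+02 -2.5793e+02  1.2000e-01] IoU 0.702
comp 23 [ 256  256   71   91 4521]
stand [ 567.6  -390.81    0.63] IoU 0.407
lieY [ 568.99 -381.05    0.63] IoU 0.412
lieX [ 5.6906e+02 -3.9124e+02  3.4000e-01] IoU 0.416
```

The lying box fits best (centre about (401,−258), IoU 0.91), which matches the finger position. So it fell flat with its mouth toward +y. Next I'll hook the upper rim with the closed fingers and roll it upright toward −y along the arc.

Emit:
apply_moves:
  targets: "0 0 0.05 0 0;0 0 0.1 0 0;0 0 0.157 0 0;0 0 0.157 0 0;-0.03 0 0.157 0 0;-0.06 0 0.157 0 0;-0.09 0 0.157 0 0;-0.107 0 0.157 0 0;-0.107 0 0.157 0 0;-0.107 0 0.157 0 0"

```text
clock: 54.35
eef_pos: [400.0, -212.0, 26.6]
tcp_rot: [2.221, 2.221, -0.0]
force: [-0.4, 0.1, -0.3]
grip_width: -0.4
gripper_force: 0.0
```

Emit:
apply_moves:
  targets: "-0.03 0 -0.02 0 0;-0.06 0 -0.06 0 0;-0.098 0 -0.11 0 0;-0.15 0 -0.155 0 0;-0.2 0 -0.19 0 0;-0.245 0 -0.22 0 0;-0.3 0 -0.245 0 0;-0.355 0 -0.265 0 0;-0.41 0 -0.28 0 0;-0.47 0 -0.285 0 0"

```text
clock: 55.35
eef_pos: [400.1, -283.0, 69.5]
tcp_rot: [2.221, 2.221, -0.0]
force: [0.4, 0.3, -0.1]
grip_width: 0.3
gripper_force: 0.0
```

Emit:
apply_moves:
  targets: "-0.06 0 0 0 0;-0.12 0 0 0 0;-0.16 0 0 0 0;-0.16 0 0 0 0;-0.16 0 0 0 0;-0.16 0 -0.1 0 0;-0.16 0 -0.3 0 0;-0.16 0 -0.5 0 0;-0.16 0 -0.5 0 0;-0.16 0 -0.5 0 0"

```text
clock: 56.35
eef_pos: [400.4, -306.1, 145.0]
tcp_rot: [2.22, 2.221, 0.0]
force: [1.0, -0.0, -0.1]
grip_width: 0.0
gripper_force: 0.0
```

```bash
python3 - <<'E'
from h import *
say(); im=ctrl.capture("side")[:,:,::-1].copy(); fit((400,-320,50),400,-330,im=im); cv2.imwrite("pics/b5.png",im); cv2.imwrite("pics/b6.png",ctrl.capture("wrist")[:,:,::-1])
E
```

```text
t56.4 [ 400.4 -306.1  145. ] x [-0.001  1.    -0.001] y [1.    0.001 0.001] F [ 1.  -0.  -0.1] w0.0 g0.0 q [-0.77  0.    1.58  0.    1.56 -0.77]
comp 24 [ 198  278   31   48 1312]
stand [ 4.0228e+02 -3.3269e+02  5.0000e-02] IoU 0.897
lieY [ 4.0113e+02 -3.2363e+02  5.0000e-02] IoU 0.913
lieX [ 4.0502e+02 -3.2322e+02  1.1000e-01] IoU 0.705
```

```bash
python3 - <<'E'
from h import *
im=cv2.imread("pics/b5.png"); c=cam("side")
for n,p in dict(st_front_top=(402,-363,86),st_back_top=(402,-301,86),st_front_bot=(402,-363,6),lie_ft=(402,-363,68),lie_bt=(402,-283,68)).items(): print(n,w2px("side",p,c).round(1))
u=212; print([(v,int(im[v,u-2:u+3].mean())) for v in range(264,332,2)])
w=cv2.imread("pics/b6.png"); cw=cam("wrist"); print("wrist y profile, z=86")
for y in range(-375,-225,6):
    q=w2px("wrist",(385,y,86),cw).round().astype(int); q2=w2px("wrist",(425,y,86),cw).round().astype(int)
    f=lambda q: tuple(w[q[1],q[0]]) if 0<=q[1]<420 and 0<=q[0]<560 else None
    print(y,q,f(q),f(q2))
E
```

```text
st_front_top [211.9 297.7]
st_back_top [211.8 276.4]
st_front_bot [214.9 324.2]
lie_ft [212.6 303.9]
lie_bt [212.4 276.7]
[(264, 137), (266, 134), (268, 129), (270, 136), (272, 131), (274, 133), (276, 142), (278, 121), (280, 70), (282, 56), (284, 55), (286, 57), (288, 56), (290, 56), (292, 56), (294, 55), (296, 56), (298, 87), (300, 71), (302, 56), (304, 55), (306, 56), (308, 55), (310, 54), (312, 56), (314, 54), (316, 56), (318, 55), (320, 55), (322, 63), (324, 64), (326, 116), (328, 128), (330, 134)]
wrist y profile, z=86
-375 [256 294] (np.uint8(38), np.uint8(38), np.uint8(40)) (np.uint8(38), np.uint8(39), np.uint8(39))
-369 [256 287] (np.uint8(48), np.uint8(51), np.uint8(53)) (np.uint8(42), np.uint8(43), np.uint8(43))
-363 [256 281] (np.uint8(40), np.uint8(42), np.uint8(44)) (np.uint8(43), np.uint8(44), np.uint8(43))
-357 [256 274] (np.uint8(42), np.uint8(44), np.uint8(47)) (np.uint8(45), np.uint8(47), np.uint8(49))
-351 [256 268] (np.uint8(56), np.uint8(58), np.uint8(59)) (np.uint8(58), np.uint8(59), np.uint8(60))
-345 [256 261] (np.uint8(46), np.uint8(48), np.uint8(51)) (np.uin
[... 1332 characters left out ...]
.uint8(190)) (np.uint8(119), np.uint8(163), np.uint8(208))
-261 [254 158] (np.uint8(122), np.uint8(170), np.uint8(218)) (np.uint8(116), np.uint8(160), np.uint8(205))
-255 [254 149] (np.uint8(111), np.uint8(152), np.uint8(195)) (np.uint8(119), np.uint8(165), np.uint8(212))
-249 [253 141] (np.uint8(118), np.uint8(162), np.uint8(207)) (np.uint8(127), np.uint8(176), np.uint8(223))
-243 [253 133] (np.uint8(106), np.uint8(147), np.uint8(187)) (np.uint8(111), np.uint8(153), np.uint8(194))
-237 [253 124] (np.uint8(126), np.uint8(176), np.uint8(223)) (np.uint8(110), np.uint8(151), np.uint8(193))
-231 [253 116] (np.uint8(108), np.uint8(151), np.uint8(191)) (np.uint8(122), np.uint8(169), np.uint8(214))
```

Beaker1 is upright with its mouth up: in the side column there is a bright rim at v=298, dark interior above it and the base at v≈324, and the wrist view shows the inner floor. I'll move it to the far end of the cork to make room.

Emit:
apply_moves:
  targets: "-0.1 0.01 0 0 1;-0.173 0.01 0 0 1;-0.173 0.01 0 0 1;-0.173 0.01 0 0 1;-0.173 0.01 0.2 0 1;-0.173 0.01 0.4 0 1;-0.173 0.01 0.6 0 1;-0.173 0.01 0.8 0 1;-0.173 0.01 0.853 0 1;-0.173 0.01 0.853 0 1"

```text
clock: 57.45
eef_pos: [400.7, -331.1, 14.9]
tcp_rot: [-2.219, -2.219, -0.0]
force: [-0.3, -0.1, -0.2]
grip_width: 85.4
gripper_force: 0.0
```

Emit:
apply_moves:
  targets: "0 0 0 0 0.6;0 0 0 0 0.6;0 0 0 0 0.6;0 0 0 0 0.6;0 0 0 0 0.6;0 0 0 0 0.6;0 0 -0.05 0 0.6;0 0 -0.1 0 0.6;-0.1 0 -0.1 0 0.6;-0.2 0 -0.1 0 0.6"

```text
clock: 58.45
eef_pos: [401.6, -363.1, 31.6]
tcp_rot: [2.22, 2.222, -0.0]
force: [-0.3, 0.5, -2.2]
grip_width: 61.4
gripper_force: 55.4
```

Emit:
apply_moves:
  targets: "-0.053 0 0 0 0.6;-0.053 0 0 0 0.6;-0.053 0 0.05 0 0.6;-0.053 0 0.08 0 0.6;-0.053 0 0.09 0 0.6;-0.053 0 0.09 0 0.6;-0.053 0 0.09 0 1;-0.053 0 0.09 0 1;-0.053 0 0.09 0 1;-0.053 0 0.09 0 1"

```text
clock: 59.45
eef_pos: [401.5, -369.9, 17.5]
tcp_rot: [-2.221, -2.221, -0.0]
force: [0.9, 0.1, -1.0]
grip_width: 85.5
gripper_force: 0.0
```

Emit:
apply_moves:
  targets: "0 0 -0.2 0 1;0 0 -0.4 0 1;0 0 -0.6 0 1;0 0 -0.85 0 1;0 0.3 -0.85 0 1;0 0.6 -0.85 0 1;0 0.9 -0.85 0 1;0 0.9 -0.85 0 1;0 0.9 -0.85 0 1;0 0.9 -0.85 0 1"

```text
clock: 60.45
eef_pos: [535.7, -370.1, 145.2]
tcp_rot: [-2.221, -2.221, 0.001]
force: [0.0, -0.8, -0.0]
grip_width: 85.4
gripper_force: 0.0
```

```bash
python3 - <<'E'
from h import *
say(); im=ctrl.capture("side")[:,:,::-1].copy(); fit((402,-372,50),402,-370,im=im); print("b2",tl((578,-372),86,16)); print(wl((580,-372),86,18))
E
```

```text
t60.5 [ 535.7 -370.1  145.2] x [0. 1. 0.] y [ 1.    -0.    -0.001] F [ 0.  -0.8 -0. ] w85.4 g0.0 q [-0.69  0.33  1.2  -0.    1.61 -0.69]
comp 27 [ 197  290   32   49 1395]
stand [ 4.0126e+02 -3.6905e+02  5.0000e-02] IoU 0.904
lieY [ 4.0025e+02 -3.5923e+02  4.0000e-02] IoU 0.912
lieX [ 4.0696e+02 -3.6054e+02  1.1000e-01] IoU 0.711
b2 [ 579.  -367.7   50.    58.7   76.5]
[ 580.5 -372.6   61.4   61.7   76.5]
```

Emit:
apply_moves:
  targets: "-0.017 0.15 0 0.02 1;-0.017 0.297 0 0.0375 1;-0.017 0.297 0 0.0375 1;-0.017 0.297 0.2 0.0375 1;-0.017 0.297 0.4 0.0375 1;-0.017 0.297 0.6 0.0375 1;-0.017 0.297 0.75 0.0375 1;-0.017 0.297 0.861 0.0375 1;-0.017 0.297 0.861 0.0375 1;-0.017 0.297 0.861 0.0375 1"

```text
clock: 61.6
eef_pos: [580.9, -373.1, 17.1]
tcp_rot: [2.466, 1.945, 0.0]
force: [0.7, -1.1, -0.1]
grip_width: 85.4
gripper_force: 0.0
```

Emit:
apply_moves:
  targets: "0 0 0 0 0.6;0 0 0 0 0.6;0 0 0 0 0.6;0 0 0 0 0.6;0 0 0 0 0.6;0 0 0 0 0.6;0 0 -0.2 0 0.6;0 0 -0.6 0 0.6;0 0 -0.8 -0.02 0.6;0 0 -0.8 -0.0375 0.6"

```text
clock: 62.6
eef_pos: [584.6, -375.0, 145.9]
tcp_rot: [2.205, 2.216, 0.004]
force: [0.5, -0.8, -0.4]
grip_width: 61.5
gripper_force: 55.2
```

```bash
python3 - <<'E'
from h import *
say()
E
```

```text
t62.6 [ 584.6 -375.   145.9] x [-0.005  1.    -0.01 ] y [1.    0.005 0.013] F [ 0.5 -0.8 -0.4] w61.5 g55.2 q [-0.65  0.41  1.09  0.    1.62 -0.66]
```

Emit:
apply_moves:
  targets: "0.2 -0.2 0 0 0.6;0.4 -0.4 0 0 0.6;0.61 -0.6 0 0 0.6;0.61 -0.6 0 0 0.6;0.61 -0.6 0 0 0.6;0.61 -0.6 0 0 0.6;0.61 -0.6 0 0 0.6;0.61 -0.6 0 0 0.6;0.61 -0.6 0 0 0.6;0.61 -0.6 0 0 0.6"

```text
clock: 63.6
eef_pos: [491.3, -281.5, 136.0]
tcp_rot: [-2.221, -2.221, -0.0]
force: [-0.5, -0.1, -1.2]
grip_width: 61.4
gripper_force: 55.4
```

Emit:
apply_moves:
  targets: "0.2 -0.2 0 0 0.6;0.4 -0.4 0 0 0.6;0.61 -0.6 0.1 0 0.6;0.61 -0.6 0.3 0 0.6;0.61 -0.6 0.4 0 0.6;0.61 -0.6 0.4 0 0.6;0.61 -0.6 0.4 0 0.6;0.61 -0.6 0.4 0 0.6;0.61 -0.6 0.4 0 0.6;0.61 -0.6 0.4 0 0.6"

```text
clock: 64.6
eef_pos: [401.7, -190.1, 77.1]
tcp_rot: [2.22, 2.22, 0.001]
force: [-0.2, 0.4, 0.2]
grip_width: 61.3
gripper_force: 55.5
```

```bash
python3 - <<'E'
from h import *
say()
E
```

```text
t64.6 [ 401.7 -190.1   77.1] x [ 0.     1.    -0.001] y [ 1.    -0.     0.001] F [-0.2  0.4  0.2] w61.3 g55.5 q [-0.57 -0.09  1.8   0.    1.43 -0.57]
```

Emit:
apply_moves:
  targets: "0 0 0.1 0 0.6;0 0 0.2 0 0.6;0 0 0.3 0 0.6;0 0 0.37 0 0.6;0 0 0.39 0 0.6;0 0 0.39 0 0.6;0 0 0.39 0 0.6;0 0 0.39 0 1;0 0 0.39 0 1;0 0 0.39 0 1"

```text
clock: 65.6
eef_pos: [401.3, -189.8, 17.7]
tcp_rot: [2.221, 2.221, 0.0]
force: [-0.1, 0.2, -0.3]
grip_width: 85.1
gripper_force: 0.0
```

Emit:
apply_moves:
  targets: "0 0 0 0 1;0 0 0 0 1;0 0 -0.2 0 1;0 0 -0.5 0 1;0 0 -0.5 0 1;0.2 0 -0.5 0 0.5;0.373 0 -0.5 0 0;0.373 0 -0.5 0 0;0.373 0 -0.5 0 0;0.373 0 -0.5 0 0"

```text
clock: 66.6
eef_pos: [401.1, -134.3, 92.5]
tcp_rot: [2.222, 2.221, -0.001]
force: [-0.1, -0.2, -0.1]
grip_width: 12.2
gripper_force: 0.0
```

Emit:
apply_moves:
  targets: "0 0 0 0 0;0 0 0 0 0;0 0 0.1 0 0;0 0 0.2 0 0;0 0 0.287 0 0;0 0 0.287 0 0;0 0 0.287 0 0;-0.03 0 0.287 0 0;-0.06 0 0.287 0 0;-0.09 0 0.287 0 0"

```text
clock: 67.6
eef_pos: [401.6, -147.7, 50.4]
tcp_rot: [2.221, 2.221, 0.001]
force: [0.1, 2.1, 1.7]
grip_width: -0.0
gripper_force: 0.8
```

Emit:
apply_moves:
  targets: "-0.03 0 0 0 0;-0.06 0 0 0 0;-0.09 0 0 0 0;-0.12 0 0 0 0;-0.15 0 0 0 0;-0.18 0 0 0 0;-0.21 0 0 0 0;-0.24 0 0 0 0;-0.27 0 0 0 0;-0.3 0 0 0 0"

```text
clock: 68.6
eef_pos: [402.4, -193.3, 52.8]
tcp_rot: [2.219, 2.219, 0.001]
force: [-3.3, 3.5, 19.6]
grip_width: -0.0
gripper_force: 7.6
```

```bash
python3 - <<'E'
from h import *
say(); im=ctrl.capture("side")[:,:,::-1].copy(); fit((400,-250,50),400,-250,im=im); u=int(w2px("side",(402,-250,50))[0]); print([(v,int(im[v,u-2:u+3].mean())) for v in range(250,330,2)])
E
```

```text
t68.6 [ 402.4 -193.3   52.8] x [-0.     1.    -0.002] y [1.    0.    0.003] F [-3.3  3.5 19.6] w-0.0 g7.6 q [-0.58 -0.06  1.83  0.    1.37 -0.58]
comp 15 [ 181  182  110   95 4075]
stand [391.61 -35.96  -0.71] IoU 0.266
lieY [ 399.45 -171.23   -0.  ] IoU 0.224
lieX [ 400.41 -170.86    1.53] IoU 0.223
[(250, 111), (252, 111), (254, 109), (256, 110), (258, 110), (260, 110), (262, 110), (264, 110), (266, 109), (268, 111), (270, 110), (272, 109), (274, 65), (276, 60), (278, 126), (280, 134), (282, 132), (284, 137), (286, 134), (288, 134), (290, 121), (292, 73), (294, 57), (296, 55), (298, 55), (300, 56), (302, 55), (304, 55), (306, 56), (308, 53), (310, 60), (312, 99), (314, 57), (316, 54), (318, 55), (320, 55), (322, 56), (324, 55), (326, 55), (328, 55)]
```

```bash
python3 - <<'E'
from h import *
im=ctrl.capture("side")[:,:,::-1].copy()
a=cv2.resize(im[180:340,160:290],(480,590),interpolation=cv2.INTER_CUBIC)
w=ctrl.capture("wrist")[:,:,::-1]; o=np.zeros((590,800,3),np.uint8); o[:,:480]=a; o[:240,480:]=cv2.resize(w,(320,240)); 
c=cam("side"); u,v=map(int,w2px("side",(522,-22,50),c)); o[245:545,480:800]=cv2.resize(im[v-45:v+30,u-40:u+40],(320,300),interpolation=cv2.INTER_CUBIC)
cv2.imwrite("pics/c1.png",o)
E
```

```text
(no output)
```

View pics/c1.png

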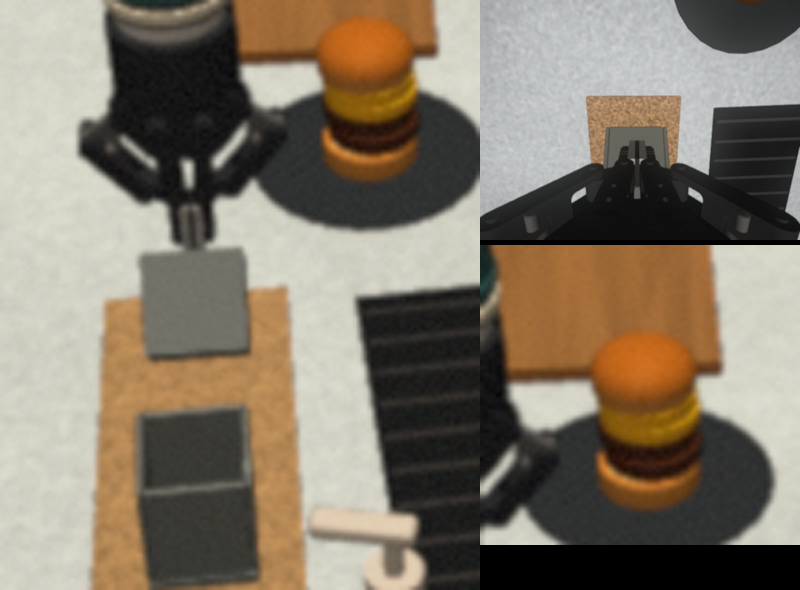

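The view shows beaker1 upright and the burger neat. Beaker2 is stuck part-tipped, its closed bottom facing −y, under the fingertip. I'll lift slightly while still pushing −y.

Emit:
apply_moves:
  targets: "-0.02 0 -0.01 0 0;-0.04 0 -0.03 0 0;-0.06 0 -0.05 0 0;-0.08 0 -0.07 0 0;-0.1 0 -0.09 0 0;-0.12 0 -0.11 0 0;-0.14 0 -0.13 0 0;-0.14 0 -0.13 0 0;-0.14 0 -0.13 0 0;-0.14 0 -0.13 0 0"

```text
clock: 69.75
eef_pos: [400.9, -213.0, 69.0]
tcp_rot: [-2.221, -2.221, -0.0]
force: [-0.0, -1.2, -0.7]
grip_width: -0.1
gripper_force: 0.0
```

```bash
python3 - <<'E'
from h import *
say(); im=ctrl.capture("side")[:,:,::-1].copy(); c=cam("side")
u=int(w2px("side",(402,-250,50))[0]); print(u,[(v,int(im[v,u-2:u+3].mean())) for v in range(236,300,2)])
for n,p in dict(lf=(402,-294,68),lb=(402,-214,68),lfb=(402,-294,6),sf=(402,-221,86),sfb=(402,-221,6)).items(): print(n,w2px("side",p,c).round(1))
E
```

```text
t69.8 [ 400.9 -213.    69. ] x [-0.  1.  0.] y [ 1.  0. -0.] F [-0.  -1.2 -0.7] w-0.1 g0.0 q [-0.61 -0.06  1.79  0.    1.41 -0.61]
213 [(236, 60), (238, 54), (240, 55), (242, 58), (244, 61), (246, 108), (248, 156), (250, 206), (252, 209), (254, 207), (256, 198), (258, 126), (260, 115), (262, 114), (264, 114), (266, 114), (268, 114), (270, 113), (272, 114), (274, 114), (276, 114), (278, 112), (280, 112), (282, 82), (284, 57), (286, 57), (288, 57), (290, 83), (292, 73), (294, 55), (296, 55), (298, 55)]
lf [212.4 280.2]
lb [212.3 255.6]
lfb [214.6 300.4]
sf [211.7 251.6]
sfb [214.4 277.5]
```

Now the column profile matches lying flat (lit side from v=258 to 281), so beaker2 spans y of about −220 to −298. I'll grip it lying and shift it 45 mm toward +y.

Emit:
apply_moves:
  targets: "0 0 -0.2 0 1;0 0 -0.2 0 1;-0.15 0 -0.2 0 1;-0.28 0 -0.2 0 1;-0.28 0 -0.2 0 1;-0.28 0 0 0 1;-0.28 0 0.2 0 1;-0.28 0 0.4 0 1;-0.28 0 0.45 0 1;-0.28 0 0.45 0 1"

```text
clock: 70.8
eef_pos: [400.0, -253.7, 0.2]
tcp_rot: [-2.218, -2.219, 0.0]
force: [0.5, -0.2, -0.0]
grip_width: 85.4
gripper_force: 0.0
```

Emit:
apply_moves:
  targets: "0 0 0 0 0.6;0 0 0 0 0.6;0 0 0 0 0.6;0 0 0 0 0.6;0 0 0 0 0.6;0 0 0 0 0.6;0 0 -0.05 0 0.6;0 0 -0.08 0 0.6;0.15 0 -0.08 0 0.6;0.3 0 -0.08 0 0.6"

```text
clock: 71.8
eef_pos: [400.9, -210.0, 13.8]
tcp_rot: [-2.223, -2.22, -0.0]
force: [-0.5, 0.9, -1.4]
grip_width: 61.5
gripper_force: 55.8
```

Emit:
apply_moves:
  targets: "0 0 0 0 0.6;0 0 0 0 0.6;0 0 0.03 0 0.6;0 0 0.05 0 0.6;0 0 0.065 0 0.6;0 0 0.065 0 0.6;0 0 0.065 0 1;0 0 0.065 0 1;0 0 0.065 0 1;0 0 0.065 0 1"

```text
clock: 72.8
eef_pos: [401.1, -210.3, 3.9]
tcp_rot: [2.221, 2.221, 0.0]
force: [0.9, -0.2, 0.3]
grip_width: 85.0
gripper_force: 0.0
```

Emit:
apply_moves:
  targets: "0 0 -0.2 0 1;0 0 -0.4 0 1;0 0 -0.6 0 1;0.2 0 -0.6 0 1;0.4 0 -0.6 0 0.5;0.5 0 -0.6 0 0;0.5 0 -0.6 0 0;0.5 0 -0.6 0 0;0.5 0 -0.6 0 0;0.5 0 -0.6 0 0"

```text
clock: 73.8
eef_pos: [401.1, -135.9, 93.8]
tcp_rot: [-2.223, -2.22, 0.0]
force: [-1.1, 0.0, 0.6]
grip_width: 0.3
gripper_force: 0.0
```

```bash
python3 - <<'E'
from h import *
say(); im=ctrl.capture("side")[:,:,::-1].copy(); c=cam("side")
print([(v,int(im[v,211:216].mean())) for v in range(230,300,2)])
for n,p in dict(lf=(402,-254,68),lb=(402,-174,68),lfb=(402,-254,6)).items(): print(n,w2px("side",p,c).round(1))
w=ctrl.capture("wrist")[:,:,::-1]; cw=cam("wrist")
for y in range(-270,-140,6):
    q=w2px("wrist",(385,y,68),cw).round().astype(int)
    if 0<=q[1]<420: print(y,q,w[q[1],q[0]].tolist())
E
```

```text
t73.8 [ 401.1 -135.9   93.8] x [ 0.001  1.    -0.   ] y [ 1.    -0.001 -0.   ] F [-1.1  0.   0.6] w0.3 g0.0 q [-0.46 -0.15  1.82 -0.    1.47 -0.46]
[(230, 199), (232, 197), (234, 195), (236, 198), (238, 197), (240, 193), (242, 195), (244, 158), (246, 109), (248, 109), (250, 109), (252, 109), (254, 110), (256, 108), (258, 109), (260, 110), (262, 109), (264, 107), (266, 107), (268, 70), (270, 53), (272, 54), (274, 52), (276, 52), (278, 53), (280, 53), (282, 53), (284, 53), (286, 62), (288, 120), (290, 117), (292, 69), (294, 54), (296, 52), (298, 53)]
lf [212.4 267.6]
lb [212.2 244.2]
lfb [214.5 287.6]
-270 [253 386] [18, 18, 19]
-264 [253 380] [19, 15, 17]
-258 [253 373] [16, 16, 16]
-252 [253 367] [20, 15, 16]
-246 [253 361] [19, 21, 18]
-240 [253 354] [19, 18, 17]
-234 [253 348] [19, 21, 20]
-228 [252 341] [19, 19, 18]
-222 [252 334] [21, 22, 21]
-216 [252 328] [22, 24, 22]
-210 [252 321] [21, 22, 24]
-204 [252 314] [21, 24, 24]
-198 [252 307] [25, 25, 28]
-192 [251 300] [28, 29, 32]
-186 [251 292] [29, 33, 34]
-180 [251 285] [49, 52, 53]
-174 [251 277] [34, 38, 42]
-168 [251 270] [40, 42, 46]
-162 [250 262] [41, 43, 48]
-156 [250 254] [118, 127, 127]
-150 [250 246] [97, 132, 165]
-144 [250 238] [107, 145, 182]
```

Beaker2 now lies exactly at y −174 to −254 (profile and prediction agree). Same rim-hook arc as before, shifted 46 mm.

Emit:
apply_moves:
  targets: "-0.093 0 0.1 0 0;-0.093 0 0.2 0 0;-0.093 0 0.35 0 0;-0.093 0 0.452 0 0;-0.093 0 0.452 0 0;-0.12 0 0.452 0 0;-0.15 0 0.452 0 0;-0.18 0 0.452 0 0;-0.2 0 0.452 0 0;-0.2 0 0.452 0 0"

```text
clock: 74.9
eef_pos: [401.5, -165.9, 26.8]
tcp_rot: [2.221, 2.22, 0.001]
force: [-0.6, -0.1, -0.9]
grip_width: 0.0
gripper_force: 0.0
```

Emit:
apply_moves:
  targets: "-0.03 0 -0.02 0 0;-0.06 0 -0.06 0 0;-0.098 0 -0.11 0 0;-0.15 0 -0.155 0 0;-0.2 0 -0.19 0 0;-0.245 0 -0.22 0 0;-0.3 0 -0.245 0 0;-0.355 0 -0.265 0 0;-0.41 0 -0.28 0 0;-0.47 0 -0.285 0 0"

```text
clock: 75.9
eef_pos: [401.1, -236.5, 69.0]
tcp_rot: [2.221, 2.221, 0.0]
force: [-0.9, -0.4, -0.1]
grip_width: 0.2
gripper_force: 0.0
```

Emit:
apply_moves:
  targets: "-0.06 0 0 0 0;-0.12 0 0 0 0;-0.16 0 0 0 0;-0.16 0 0 0 0;-0.16 0 0 0 0;-0.16 0 -0.1 0 0;-0.16 0 -0.3 0 0;-0.16 0 -0.5 0 0;-0.16 0 -0.5 0 0;-0.16 0 -0.5 0 0"

```text
clock: 76.9
eef_pos: [401.5, -259.6, 144.5]
tcp_rot: [2.22, 2.221, 0.001]
force: [-0.5, 0.3, -0.9]
grip_width: -0.3
gripper_force: 0.0
```

```bash
python3 - <<'E'
from h import *
say(); im=ctrl.capture("side")[:,:,::-1].copy(); c=cam("side")
print([(v,int(im[v,211:216].mean())) for v in range(250,330,2)])
for n,p in dict(f2=(402,-316,86),b2=(402,-254,86),fb2=(402,-316,6),f1=(402,-401,86),b1=(402,-339,86),fb1=(402,-401,6)).items(): print(n,w2px("side",p,c).round(1))
E
```

```text
t76.9 [ 401.5 -259.6  144.5] x [-0.001  1.    -0.001] y [1.    0.001 0.001] F [-0.5  0.3 -0.9] w-0.3 g0.0 q [-0.69 -0.06  1.63  0.    1.56 -0.69]
[(250, 205), (252, 209), (254, 206), (256, 207), (258, 200), (260, 144), (262, 131), (264, 107), (266, 55), (268, 56), (270, 55), (272, 55), (274, 54), (276, 55), (278, 55), (280, 56), (282, 86), (284, 69), (286, 56), (288, 55), (290, 82), (292, 71), (294, 56), (296, 55), (298, 56), (300, 54), (302, 55), (304, 53), (306, 54), (308, 55), (310, 58), (312, 99), (314, 55), (316, 55), (318, 55), (320, 55), (322, 55), (324, 54), (326, 54), (328, 55)]
f2 [211.8 281.4]
b2 [211.7 261.5]
fb2 [214.7 307.8]
f1 [211.9 311.8]
b1 [211.8 289.2]
fb1 [215.  338.4]
```

Beaker2 is upright too: front rim at v=282, interior above it, beaker1's rims unchanged. I'll back off and do a last numeric check from above.

Emit:
apply_moves:
  targets: "0 0 -0.3 0 0.5;0.3 -0.3 -0.4 0 0.5;0.6 -0.6 -0.4 0 0.5;0.9 -0.6 -0.4 0 0.5;1 -0.6 -0.4 0 0.5;1 -0.6 -0.4 0 0.5;1 -0.6 -0.4 0 0.5;1 -0.6 -0.4 0 0.5;1 -0.6 -0.4 0 0.5;1 -0.6 -0.4 0 0.5"

```text
clock: 77.95
eef_pos: [311.1, -110.4, 203.4]
tcp_rot: [-2.222, -2.219, 0.001]
force: [0.2, -0.2, 0.9]
grip_width: 42.6
gripper_force: 0.0
```

```bash
python3 - <<'E'
from h import *
say(); print("dome",tl((522,-22),103,40),"cork empty part",tl((400,-180),6,50))
im=ctrl.capture("top")[:,:,::-1].copy(); cv2.imwrite("pics/e1.png",im); c=cam("top")
for y in range(-410,-236,6):
    q=w2px("top",(385,y,86),c).round().astype(int); print(y,int(im[q[1],q[0]].mean()),end="; ")
a=cv2.imread("pics/top0.png").astype(int); d=np.abs(im.astype(int)-a).max(2)
for n,b in dict(oil=(160,145,192,182),bowl=(195,166,224,196),jar=(226,145,254,177),mill=(275,151,296,181),sponge=(326,166,359,189),soap=(416,232,457,260)).items(): print(n,"changed px",int((d[b[1]:b[3],b[0]:b[2]]>50).sum()))
E
```

```text
t78.0 [ 311.1 -110.4  203.4] x [0.001 1.    0.001] y [ 1.    -0.001 -0.001] F [ 0.2 -0.2  0.9] w42.6 g0.0 q [-0.51 -0.42  1.81 -0.    1.76 -0.51]
dome [520.8 -23.3  53.4  53.6  89. ] cork empty part [ 3.964e+02 -2.839e+02  1.219e+02  2.637e+02  1.000e-01]
-410 156; -404 106; -398 14; -392 18; -386 21; -380 78; -374 87; -368 86; -362 90; -356 90; -350 91; -344 59; -338 15; -332 25; -326 21; -320 102; -314 16; -308 11; -302 85; -296 89; -290 91; -284 88; -278 90; -272 90; -266 89; -260 33; -254 21; -248 66; -242 94; oil changed px 0
bowl changed px 0
jar changed px 0
mill changed px 0
sponge changed px 0
soap changed px 0
```

```bash
python3 -c "
from bench import ctrl
print(ctrl.sign_off())"
```

```text
the job is handed in; nothing more can be done
None
```

I handed the job in at about 78 s: the burger is stacked and centred on the plate, both beakers stand mouth-up on the cork mat, and the other items haven't moved in the camera check; sign-off gave no verdict.

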